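# Load the parts tumbler and set its dial

### The arm

A 6-joint arm with a two-finger parallel gripper is mounted at the origin on the work surface. World frame = base frame: x ahead of the robot, y to its left, z up, the work surface at z = 0. Lengths are in m, angles in degrees, forces in N, time in s.
With the tool pointing down it reaches from about 0.35 to 0.875 m from the base axis. Payload 4.2 kg.
Tool frame: the origin (TCP) lies on the centre line of the jaws, within the pads' length; the fingertips stand 25 mm ahead of it and the grasp point (between the pads) lies 6 mm ahead of it; z points along the fingers, y is the line along which they close (so a half turn about z gives the same grasp; the last joint's range is limited). The gripper opens to 87 mm and grips with 3 to 60 N. Pads are 19 mm wide; open, the fingers measure 117 mm over their backs; the gripper's body (75 mm by 190 mm) begins 51 mm behind the grasp point.
Start: joints at [79.16, 22.042, 0.453, 0, -68.411, -14.817], TCP at [0.271, 0.563, 0.248] pointing down, gripper open.
Joint ranges: [-179.83, 179.83], [-69.29, 118.12], [-61.27, 80.66], [-181.25, 117.63], [-171.15, -9.14], [-177.46, 177.46]. Speed limits (degrees/s): [159.86, 159.86, 180, 180, 180, 180].

### API

Orientations are given as a 3x3 rotation matrix whose columns are the frame's x, y, z axes.
In Python, from station import r gives the robot as it stands.
- The arm moves only by the tool move_arm, never from a script. Its argument "series" is a list of rows, each an object with "grip": the opening, from 0 (shut) to 1 (fully open); "xyz": the shift along the tool's x, y, z in mm, a list of three; "angular": the turn, a rotation vector about the tool's x, y, z in rad, a list of three. A call has 1 to 10 rows; each row is the pose to reach, as a shift and turn from the pose commanded when the call began, along the tool's axes at that moment; what a row does not reach only later rows make up. A row lasts 1/10 s, in which the tool goes at most 50 mm and 8.59 degrees, less where a joint would pass 70% of its speed; a pose out of reach is approached as far as the arm can. A call with a gripper value outside its range is refused whole. The fingers move at their own pace and stop on an object; the grip force is fixed at half the most. Time passes only in rows, so rows that repeat a pose let the fingers close. It gives the time, the measured TCP pose, the force, the opening and the grip force at its end, in the units of the state.
- r.sense(): the state, without advancing time (a new reading comes with each control period).
- r.capture(name): name is "scene" or "top" or "wrist"; returns a dict with "img" (400x640x3 uint8, red, green, blue), "camera_matrix" (3x3 intrinsics, pixels), "rvec" (rotation vector, rad) and "tvec" (3), from world to camera coordinates, as OpenCV has them; the wrist camera has in their place "hand_eye" (4x4, takes a point from camera to tool coordinates, whose origin is the TCP and whose axes are the flange's). Camera axes: x right, y down, z forward; pixel columns grow to the right and rows downward; lengths in m; the calibration is good to about 2 mm. A picture is of the moment at which its call begins: read the wrist's pose just before it. There is no depth.
- r.finish_job(): hands the job in; it is judged then, once.
The state is a dict: "time_s": time; "joints": joint angles; "joint_velocities": joint speeds; "effort": joint torques, N m; "tcp_pos": TCP position; "ee_rot": TCP orientation; "wrist_force": force on the tool from outside, world axes, zero at the start; "moment": the same for the moment, N m; "gripper_width": opening from 0.0 (shut) to 1.0 (fully open); "gripper_force": force on a finger pad.
Only numpy, scipy, OpenCV 4.12 (cv2) and the standard library are available. Lean on these libraries where they do the work, as an engineer would, in place of code of your own. Each camera call takes 0.05 s, during which the arm holds its last target. There are 200 camera calls.

### The job

Get a batch of blue brackets running in the parts tumbler: tip the tray over the tub so that the brackets on it slide in, add every bracket that lies loose on the counter, and stand the empty tray back on the middle of its black mat. Once all the brackets are in, put the orange lid flat and fully home on the tub, and only when the lid is on turn the dial until its yellow pointer is at the red marker. Leave the other things on the counter where they are.

Things in the scene. Friction and masses are not known exactly. Their poses are not given: they have to be found in the camera images.
- tub_floor (a point): centre of the inner floor of the tumbler's tub, 6 mm above the counter. The tumbler is a fixed machine: a grey round upright tub, open at the top, 200 mm outer diameter, inner radius at least 90 mm, rim 106 mm above the counter; joined to it, towards the robot, a green console 120 (x) by 130 mm, 60 mm high, with the dial on top. The point's axes are the machine's: z up, the console lies along its -x, with the dial's axis 155 mm from the tub's axis
- tub_rim (a point): centre of the tub's mouth, at rim height (106 mm above the counter)
- dial (a joint): angle of the dial in rad; 0 = yellow pointer to the machine's -x side (away from the tub); grows as the dial is turned clockwise seen from above; end stops at 0 and 5 rad; it stays where it is left (friction about 0.04 N m). Black dial on top of the green console: round skirt 56 mm wide and 6 mm high under an upright grip bar 56 mm long, 13 mm thick, 42 mm high; the bar lies along the pointer's line. A white disc with black ticks lies under it
- dial_grip (a point): on the dial's vertical axis, on the grip bar, about 93 mm above the counter (the bar reaches from 68 to 110 mm, the skirt's top is at 68 mm)
- dial_pointer (a point): point at the tip of the dial's yellow pointer, 50 mm from the dial's axis; moves with the dial
- red_marker (a point): the red marker on the dial's scale, at 50 mm from the dial's axis, in the pointer's plane; it is at another angle in each run, 1.3 to 3.0 rad in the dial's sense, stays put and cannot be touched
- lid: loose orange round lid of the tub, origin at the centre of its underside, z up. Flange 208 mm diameter, 6 mm thick, whose underside is 8 mm above the origin; under it a locating ring 166 mm outer diameter, 6 mm thick, 8 mm high, that drops inside the tub's mouth (on the counter the lid stands on it). On top a black upright grip bar 70 mm long (along x), 16 mm thick (y), from 14 to 48 mm above the origin. 0.25 kg. Seated, its origin is 8 mm below the rim, on the tub's axis
- tray: yellow sorter tray, origin at the centre of its underside, z up; 190 mm (x) by 140 mm (y), floor 4 mm thick, walls 34 mm high at the +x end and both sides; the -x end is open, brackets slide out there. Slick floor (friction about 0.35). 0.35 kg empty. A black handle bridges it crosswise over the middle: a bar along y, 140 mm long, 14 mm thick (x), 26 mm high, from 72 to 98 mm above the origin, on a thin post at each side
- tray_handle (a point): centre of the tray's handle bar, 85 mm above the tray's origin
- mat: fixed black rubber mat, 240 (x) by 190 (y) by 4 mm, origin at the centre of its underside; the tray starts on it
- bracket0: blue painted aluminium bracket, upside-down T section 60 mm long (x): foot 36 mm wide (y), 10 mm thick, with an upright web 12 mm thick (y) on its middle up to 38 mm above the origin; origin at the centre of the foot's underside, 0.11 kg. It starts on the tray; two or three of brackets 0 to 2 are present
- bracket1: blue painted aluminium bracket, upside-down T section 60 mm long (x): foot 36 mm wide (y), 10 mm thick, with an upright web 12 mm thick (y) on its middle up to 38 mm above the origin; origin at the centre of the foot's underside, 0.11 kg. It starts on the tray; two or three of brackets 0 to 2 are present
- bracket2: blue painted aluminium bracket, upside-down T section 60 mm long (x): foot 36 mm wide (y), 10 mm thick, with an upright web 12 mm thick (y) on its middle up to 38 mm above the origin; origin at the centre of the foot's underside, 0.11 kg. It starts on the tray; two or three of brackets 0 to 2 are present
- bracket3: blue painted aluminium bracket, upside-down T section 60 mm long (x): foot 36 mm wide (y), 10 mm thick, with an upright web 12 mm thick (y) on its middle up to 38 mm above the origin; origin at the centre of the foot's underside, 0.11 kg. It starts foot down on the bare counter; one or two of brackets 3 to 5 are present
- bracket4: blue painted aluminium bracket, upside-down T section 60 mm long (x): foot 36 mm wide (y), 10 mm thick, with an upright web 12 mm thick (y) on its middle up to 38 mm above the origin; origin at the centre of the foot's underside, 0.11 kg. It starts foot down on the bare counter; one or two of brackets 3 to 5 are present
- bracket5: blue painted aluminium bracket, upside-down T section 60 mm long (x): foot 36 mm wide (y), 10 mm thick, with an upright web 12 mm thick (y) on its middle up to 38 mm above the origin; origin at the centre of the foot's underside, 0.11 kg. It starts foot down on the bare counter; one or two of brackets 3 to 5 are present
- drill: bystander, not to be moved: yellow cordless drill lying on its side, 75 mm high, reaching 210 mm along its x from the origin at the end of its battery
- mallet: bystander, not to be moved: green mallet lying on the counter, origin under the head, handle 225 mm along its y
- level: bystander, not to be moved: aluminium spirit level, 300 x 25 x 50 mm; origin under its middle
- jar: bystander, not to be moved: glass jar with steel lid, 90 mm wide, 108 mm high; origin under its middle
- tape: bystander, not to be moved: roll of blue tape, 100 mm wide, 45 mm high; origin under its middle
Things that resemble listed ones, but are neither listed nor needed, are in the scene too. Leave any green or purple look-alike of the bracket0 alone.

How it is judged:
By the outcome, as a careful person would: the job done as asked, in the order asked, and still so for the second after the job is handed in, with the robot touching nothing.
Of bracket0, bracket1, bracket2 only 2 to 3 are there at a start; the rules pass over those that are not, and their reading is None.
Of bracket3, bracket4, bracket5 only 1 to 2 are there at a start; the rules pass over those that are not, and their reading is None.
At some moment in a run one of bracket3, bracket4, bracket5, lid may be knocked a few centimetres aside while the robot is not near it.
It also fails if it takes over 210 s, if anything falls off the work surface, if the arm or the gripper's body presses on something with over 40 N, if the wrist force passes 120 N, or if a joint passes its speed limit or range.

## Working session

There is one attempt and no reset: what is moved stays moved. The work goes in short steps, Python scripts to look and compute and a tool call to move; the robot and the scene stay as the last step left them, time stands still between calls to the robot, and variables do not carry over. Pictures are saved under pics/ and viewed, at most 14 in all, crops included, and the job is handed in when it is done.

Besides the shell and the picture viewer there is one more tool, called by a JSON object that holds its "method" and its "body". move_arm: Moves the arm, as the interface text tells. Its arguments: {"type":"object","properties":{"series":{"type":"array"}},"required":["series"]}

```bash
ls; mkdir -p pics; cat > h.py <<'E'
import numpy as np, cv2
from station import r
def cap(n,save=None):
    s=r.sense(); c=r.capture(n); im=np.array(c["img"])
    K=np.array(c["camera_matrix"],float)
    if n=="wrist":
        H=np.array(c["hand_eye"]); T=np.eye(4); T[:3,:3]=s["ee_rot"]; T[:3,3]=s["tcp_pos"]; W=T@H
        R,o=W[:3,:3],W[:3,3]
    else:
        Rc=cv2.Rodrigues(np.array(c["rvec"],float))[0]; R=Rc.T; o=-R@np.array(c["tvec"],float).ravel()
    if save: cv2.imwrite("pics/"+save,im[:,:,::-1])
    return dict(im=im,K=K,R=R,o=o)
def ray(c,p,z):
    p=np.atleast_2d(p).astype(float)
    d=(c["R"]@np.linalg.inv(c["K"])@np.c_[p,np.ones(len(p))].T).T
    return c["o"]+d*((z-c["o"][2])/d[:,2])[:,None]
def proj(c,X):
    q=(np.atleast_2d(X)-c["o"])@c["R"]; q=q@c["K"].T; return q[:,:2]/q[:,2:]
def mask(c,lo,hi):
    return cv2.inRange(cv2.cvtColor(c["im"],cv2.COLOR_RGB2HSV),np.array(lo),np.array(hi))
E
python3 - <<'E'
from h import *
for n in("top","scene"):
    c=cap(n,n+"1.png"); print(n,c["K"].tolist(),c["o"],c["R"].round(3).tolist())
s=r.sense();print(s)
E
```

```text
pics
top [[429.8822995682617, 0.0, 316.69617939346017], [0.0, 429.8822995682617, 207.1293592575342], [0.0, 0.0, 1.0]] [ 0.31549247 -0.05657759  1.55730326] [[-0.022, -0.989, 0.148], [-1.0, 0.021, -0.009], [0.006, -0.148, -0.989]]
scene [[494.9884635725537, 0.0, 316.06500709621815], [0.0, 494.9884635725537, 198.23047861071166], [0.0, 0.0, 1.0]] [ 1.17919824 -0.78111657  1.26292396] [[0.736, 0.522, -0.431], [0.677, -0.57, 0.466], [-0.003, -0.634, -0.773]]
{'time_s': 0.1, 'joints': array([ 7.91613973e+01,  2.20871184e+01,  3.88421666e-01, -2.29437451e-02,
       -6.84127308e+01, -1.48172382e+01]), 'joint_velocities': array([ 0.02868942, -0.14971577,  0.20201661,  0.14922514, -0.00270463,
       -0.01280771]), 'effort': array([-2.02166798e-04, -3.91691101e+01,  1.87935716e+01,  4.23185259e+00,
        1.35096625e-02, -6.99986663e-05]), 'tcp_pos': array([0.27037774, 0.562952  , 0.24657262]), 'ee_rot': array([[ 9.01347079e-01, -4.33096881e-01, -7.31409934e-04],
       [-4.33097477e-01, -9.01345211e-01, -1.84003631e-03],
       [ 1.37661143e-04,  1.97528315e-03, -9.99998040e-01]]), 'wrist_force': array([-0.12719849,  0.05313217,  0.90515576]), 'moment': array([0.04387146, 0.03856121, 0.0055479 ]), 'gripper_force': 0.0, 'gripper_width': 0.9989263749843444}
```

View pics/top1.png

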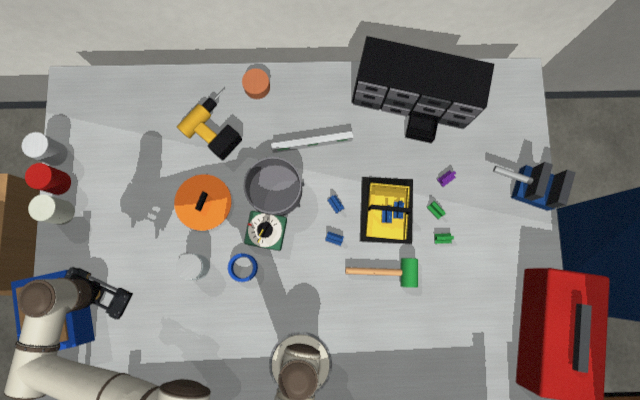

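View pics/scene1.png

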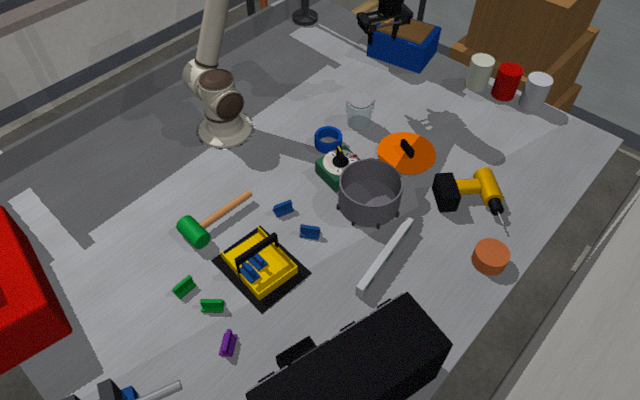

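```bash
cat > m.py <<'E'
from h import *
t=cap("top"); s=cap("scene")
a=cv2.resize(t["im"][155:285,165:465],None,fx=2.6,fy=2.6,interpolation=cv2.INTER_CUBIC)
b=cv2.resize(s["im"][130:320,170:450],None,fx=1.35*1.0,fy=1.35,interpolation=cv2.INTER_CUBIC)
b2=cv2.resize(s["im"][220:310,210:310],None,fx=2.8,fy=2.8,interpolation=cv2.INTER_CUBIC)
canvas=np.zeros((600,790,3),np.uint8); canvas[:a.shape[0],:a.shape[1]]=a
canvas[340:340+256,:378]=b[:256]; canvas[340:592,390:670]=b2
cv2.imwrite("pics/z1.png",canvas[:,:,::-1])
def blobs(c,lo,hi,z,amin,nm,box=None):
    m=mask(c,lo,hi)
    for k in cv2.findContours(m,cv2.RETR_EXTERNAL,cv2.CHAIN_APPROX_NONE)[0]:
        if cv2.contourArea(k)>=amin:
            X=ray(c,k.reshape(-1,2),z)
            rc=cv2.minAreaRect((X[:,:2]*1000).astype(np.float32))
            print(nm,"px",k.reshape(-1,2).mean(0).round(),"mm",np.round(rc[0],1),np.round(rc[1]),round(rc[2],1))
for c,n in((t,"top"),(s,"scene")):
    blobs(c,(100,120,60),(125,255,255),0.02,15,n+" blue")
    blobs(c,(5,200,120),(16,255,255),0.014,300,n+" orange")
    blobs(c,(22,200,90),(32,255,255),0.034,300,n+" yellow")
    blobs(c,(50,80,20),(85,255,200),0.06,300,n+" green")
    blobs(c,(0,150,80),(4,255,255),0.07,2,n+" red")
    blobs(c,(0,0,0),(180,120,40),0.004,500,n+" black")
E
python3 m.py
```

```text
top blue px [ 77. 329.] mm [141.5 777.9] [123. 122.] 11.5
top blue px [ 28. 294.] mm [262.9 948.9] [143. 278.] 55.5
top blue px [242. 267.] mm [335.2 197.2] [103.  95.] 88.8
top blue px [334. 238.] mm [ 432.2 -130.1] [58. 32.] 70.3
top blue px [398. 214.] mm [ 513.8 -363.1] [29. 22.] 87.2
top blue px [386. 216.] mm [ 509.4 -321.3] [33. 41.] 87.3
top blue px [401. 204.] mm [ 550.2 -375.8] [15. 22.] 87.1
top blue px [336. 204.] mm [ 557.6 -138. ] [59. 33.] 32.6
top blue px [536. 194.] mm [ 593.6 -858.7] [146. 133.] 82.3
top blue px [528. 170.] mm [ 665.1 -847.2] [26. 36.] 69.3
top orange px [196. 190.] mm [625.9 367.7] [ 86. 176.] 35.8
top green px [409. 272.] mm [ 306.7 -383.2] [55. 97.] 87.1
top red px [573. 337.] mm [  85.5 -921.3] [220. 423.] 80.3
top red px [ 42. 177.] mm [664.3 900.5] [117.  99.] 36.9
top black px [ 99. 293.] mm [241.2 725.3] [234. 138.] 63.8
top black px [387. 210.] mm [ 533.9 -324.8] [184. 234.] 85.9
top black px [225. 142.] mm [801.8 266.8] [ 80. 112.] 47.6
top black px [415.  86.] mm [ 979.1 -476. ] [501. 363.] 75.7
scene blue px [128. 393.] mm [ 566.1 -802.4
[... 418 characters left out ...]
.4] [192. 204.] 88.3
scene yellow px [267. 271.] mm [ 567.9 -330.8] [149. 129.] 83.4
scene yellow px [242. 249.] mm [ 478.2 -320.8] [148.  95.] 83.4
scene yellow px [480. 186.] mm [848.6 353.9] [133. 153.] 48.5
scene green px [193. 232.] mm [ 323.3 -399.1] [ 59. 134.] 86.3
scene red px [ 19. 300.] mm [ 101.6 -788.1] [164. 563.] 64.7
scene red px [354. 156.] mm [483.8 161.3] [10.  5.] 42.4
scene red px [508.  81.] mm [659.1 869.7] [ 90. 255.] 17.5
scene black px [356. 363.] mm [ 926.2 -376.1] [539. 250.] 68.0
scene black px [264. 269.] mm [ 533.  -318.3] [200. 237.] 86.0
scene black px [446. 194.] mm [775.1 289.8] [ 84. 164.] 48.6
scene black px [384.  15.] mm [ -57.8 1018.5] [285. 230.] 66.3
```

View pics/z1.png

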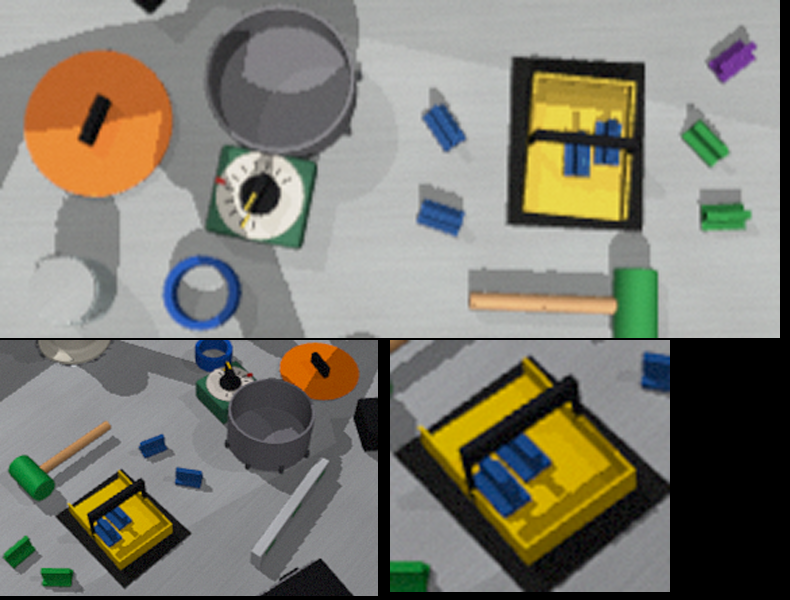

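```bash
cat >> h.py <<'E'
from scipy.spatial.transform import Rotation as Ro
def down(th,a=0):
    "tool down, tool x at world yaw th deg, then turned a deg about tool x"
    t=np.radians(th); x=np.array([np.cos(t),np.sin(t),0]); z=np.array([0,0,-1.]); R=np.c_[x,np.cross(z,x),z]
    return R@Ro.from_rotvec([np.radians(a),0,0]).as_matrix()
def delta(p,R,s=None):
    s=s or r.sense(); R0=np.array(s["ee_rot"])
    return (R0.T@(np.array(p)-s["tcp_pos"])*1000).round(1), Ro.from_matrix(R0.T@R).as_rotvec().round(4)
E
python3 - <<'E'
from h import *
print(delta([.50,-.32,.35],down(-94.1)))
t=cap("top")
# console green, rim circle, dial disc
m=mask(t,(45,60,20),(85,255,200))
for k in cv2.findContours(m,cv2.RETR_EXTERNAL,cv2.CHAIN_APPROX_NONE)[0]:
    if 230<k[:,0,0].mean()<300 and cv2.contourArea(k)>20:
        X=ray(t,k.reshape(-1,2),.06); rc=cv2.minAreaRect((X[:,:2]*1000).astype(np.float32)); print("console",rc)
g=cv2.cvtColor(t["im"],cv2.COLOR_RGB2GRAY)
u=cv2.resize(g[150:220,230:320],None,fx=4,fy=4,interpolation=cv2.INTER_CUBIC)
h=cv2.HoughCircles(u,cv2.HOUGH_GRADIENT,1.5,20,param1=100,param2=40,minRadius=90,maxRadius=130)
print([ (q.round(1).tolist(), ray(t,q[:2]/4+[230,150],.106).round(4).tolist()) for q in (h[0][:5] if h is not None else [])])
w=mask(t,(0,0,170),(180,50,255)); w[:, :240]=0;w[:,290:]=0;w[:208]=0;w[255:]=0
k=max(cv2.findContours(w,cv2.RETR_EXTERNAL,cv2.CHAIN_APPROX_NONE)[0],key=cv2.contourArea)
(e,ax,an)=cv2.fitEllipse(cv2.convexHull(k)); print("disc",e,ax,ray(t,e,.061))
E
```

```text
(array([ 589.3,  696.7, -102.1]), array([ 1.1000e-03, -9.0000e-04,  1.1945e+00]))
console ((435.7767333984375, 173.40811157226562), (70.78939056396484, 30.794723510742188), 26.29168701171875)
console ((452.48626708984375, 68.69514465332031), (47.30422592163086, 120.8048095703125), 75.60708618164062)
console ((519.7655639648438, 156.1014862060547), (23.388486862182617, 49.47751998901367), 38.15731430053711)
[([171.8000030517578, 144.8000030517578, 111.0], [[0.6084, 0.0794, 0.106]]), ([159.8000030517578, 128.1999969482422, 129.1999969482422], [[0.6231, 0.0896, 0.106]]), ([186.8000030517578, 131.1999969482422, 90.9000015258789], [[0.62, 0.0664, 0.106]])]
disc (268.1298522949219, 230.83168029785156) (25.45433235168457, 32.05232238769531) [[0.45922575 0.10146778 0.061     ]]
```

{"method": "move_arm", "body": {"series": [{"grip":1,"xyz":[295,350,-100],"angular":[0,0,0.6]},{"grip":1,"xyz":[295,350,-100],"angular":[0,0,0.6]},{"grip":1,"xyz":[295,350,-100],"angular":[0,0,0.6]},{"grip":1,"xyz":[295,350,-100],"angular":[0,0,0.6]},{"grip":1,"xyz":[295,350,-100],"angular":[0,0,0.6]},{"grip":1,"xyz":[295,350,-100],"angular":[0,0,0.6]},{"grip":1,"xyz":[295,350,-100],"angular":[0,0,0.6]},{"grip":1,"xyz":[295,350,-100],"angular":[0,0,0.6]},{"grip":1,"xyz":[295,350,-100],"angular":[0,0,0.6]},{"grip":1,"xyz":[295,350,-100],"angular":[0,0,0.6]}]}}

```text
time_s: 1.25
tcp_pos: [0.3851, 0.1171, 0.349]
ee_rot: [[0.497, -0.868, 0.002], [-0.868, -0.497, 0.001], [0.0, -0.003, -1.0]]
wrist_force: [0.8, -0.1, -0.3]
gripper_width: 1.0
gripper_force: 0.0
```

```bash
python3 - <<'E'
from h import *
print(r.sense()["tcp_pos"],delta([.50,-.32,.35],down(-94.1)))
c=cap("wrist","w0.png"); print(c["o"],c["R"].round(3).tolist())
E
```

```text
[0.38514914 0.11710514 0.34903438] (array([436.4, 117.5,  -1.2]), array([-0.0026,  0.0006,  0.5914]))
[0.41905238 0.05583313 0.48610582] [[-0.867, -0.481, -0.126], [-0.498, 0.838, 0.225], [-0.003, 0.258, -0.966]]
```

View pics/w0.png

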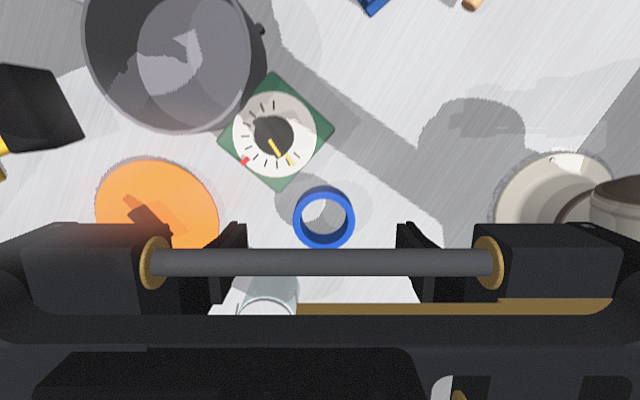

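{"method": "move_arm", "body": {"series": [{"grip":1,"xyz":[340,100,0],"angular":[0,0,0.59]},{"grip":1,"xyz":[340,100,0],"angular":[0,0,0.59]},{"grip":1,"xyz":[340,100,0],"angular":[0,0,0.59]},{"grip":1,"xyz":[340,100,0],"angular":[0,0,0.59]},{"grip":1,"xyz":[340,100,0],"angular":[0,0,0.59]},{"grip":1,"xyz":[340,100,0],"angular":[0,0,0.59]},{"grip":1,"xyz":[340,100,0],"angular":[0,0,0.59]},{"grip":1,"xyz":[340,100,0],"angular":[0,0,0.59]},{"grip":1,"xyz":[340,100,0],"angular":[0,0,0.59]}]}}

```text
time_s: 2.2
tcp_pos: [0.4682, -0.2251, 0.3464]
ee_rot: [[-0.07, -0.998, -0.002], [-0.998, 0.07, 0.001], [-0.001, 0.002, -1.0]]
wrist_force: [-0.5, 0.5, -0.2]
gripper_width: 0.999
gripper_force: 0.0
```

```bash
python3 - <<'E'
from h import *
s=r.sense();print(s["tcp_pos"],delta([.50,-.22,.35],down(-94.1)))
c=cap("wrist","w1.png")
E
```

```text
[ 0.4681901  -0.22514566  0.34643926] (array([ -7.3, -31.4,  -3.6]), array([0.002 , 0.0006, 0.0019]))
```

View pics/w1.png

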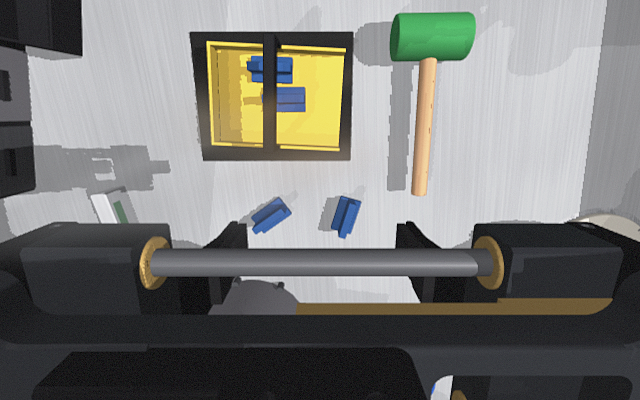

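```bash
python3 - <<'E'
from h import *
c=cap("wrist")
m=mask(c,(20,120,80),(35,255,255)); m[200:]=0; m[:,400:]=0; m[:,:150]=0
m=cv2.morphologyEx(m,cv2.MORPH_CLOSE,np.ones((25,25)))
k=max(cv2.findContours(m,cv2.RETR_EXTERNAL,cv2.CHAIN_APPROX_NONE)[0],key=cv2.contourArea)
ap=cv2.approxPolyDP(cv2.convexHull(k),4,True).reshape(-1,2); print(ap.tolist())
for z in(.008,.038): print(z,ray(c,ap,z)[:,:2].round(4).tolist())
print("handle",ray(c,[[263,90],[276,90],[269.5,157]],.102).round(4).tolist())
bm=mask(c,(0,0,0),(180,255,50)); bm[:,:180]=0;bm[:,370:]=0;bm[175:]=0
k=max(cv2.findContours(bm,cv2.RETR_EXTERNAL,cv2.CHAIN_APPROX_NONE)[0],key=cv2.contourArea)
ap=cv2.approxPolyDP(cv2.convexHull(k),4,True).reshape(-1,2); print("mat",ap.tolist(),ray(c,ap,.004)[:,:2].round(4).tolist())
print((cv2.minAreaRect((ray(c,ap,.004)[:,:2]*1000).astype(np.float32))))
b=mask(c,(100,120,50),(125,255,255)); b[245:]=0
for k in cv2.findContours(b,cv2.RETR_EXTERNAL,cv2.CHAIN_APPROX_NONE)[0]:
    if cv2.contourArea(k)>50:
        for z in(0.0,.038):
            rc=cv2.minAreaRect((ray(c,k.reshape(-1,2),z)[:,:2]*1000).astype(np.float32)); print(z,k.mean(0).round(),rc)
E
```

```text
[[206, 40], [345, 47], [339, 149], [212, 143]]
0.008 [[0.6223, -0.4098], [0.421, -0.3871], [0.4374, -0.2393], [0.6375, -0.2622]]
0.038 [[0.6122, -0.4025], [0.4236, -0.3812], [0.439, -0.2428], [0.6265, -0.2643]]
handle [[0.5309, -0.3277, 0.102], [0.5151, -0.3266, 0.102], [0.5321, -0.246, 0.102]]
mat [[352, 32], [351, 64], [275, 90], [196, 89], [191, 31]] [[0.4095, -0.4072], [0.4128, -0.364], [0.5301, -0.335], [0.6502, -0.3444], [0.6434, -0.424]]
((529.8716430664062, -375.3917236328125), (80.67707061767578, 235.4925079345703), 85.8769302368164)
0.0 [[271. 220.]] ((560.2488403320312, -124.43484497070312), (73.8170166015625, 20.42115592956543), 28.117738723754883)
0.038 [[271. 220.]] ((552.5931396484375, -137.7864990234375), (68.0206527709961, 18.817598342895508), 28.117778778076172)
0.0 [[345. 216.]] ((433.94854736328125, -121.63508605957031), (71.33493041992188, 35.76772689819336), 69.2220230102539)
0.038 [[345. 216.]] ((436.2103271484375, -135.20660400390625), (65.73348999023438, 32.959129333496094), 69.22199249267578)
0.0 [[294.  97.]] ((507.78790283203125, -321.1077880859375), (34.011688232421875, 41.92595291137695), 86.177978515625)
0.038 [[294.  97.]] ((504.2516174316406, -319.0160827636719), (31.340959548950195, 38.63379669189453), 86.17803192138672)
0.0 [[284.  69.]] ((513.1690063476562, -364.5047302246094), (35.450199127197266, 22.488075256347656), 83.97261810302734)
0.038 [[284.  69.]] ((509.2102355957031, -359.0053405761719), (32.666507720947266, 20.722227096557617), 83.9726333618164)
0.0 [[256.  67.]] ((558.1432495117188, -369.267333984375), (35.50169372558594, 22.631683349609375), 83.22687530517578)
0.038 [[256.  67.]] ((550.6529541015625, -363.3939514160156), (32.713985443115234, 20.8546085357666), 83.22682189941406)
```

```bash
python3 - <<'E'
from h import *
print(delta([.525,-.3225,.15],down(-96.5)),delta([.525,-.3225,.096],down(-96.5)))
E
```

```text
(array([ 95.1, -63.5, 197.2]), array([0.0006, 0.0004, 0.0471])) (array([ 95.1, -63.6, 251.2]), array([0.0006, 0.0004, 0.0471]))
```

{"method": "move_arm", "body": {"series": [{"grip":1,"xyz":[95,-63.5,100],"angular":[0,0,0.047]},{"grip":1,"xyz":[95,-63.5,100],"angular":[0,0,0.047]},{"grip":1,"xyz":[95,-63.5,100],"angular":[0,0,0.047]},{"grip":1,"xyz":[95,-63.5,197],"angular":[0,0,0.047]},{"grip":1,"xyz":[95,-63.5,197],"angular":[0,0,0.047]},{"grip":1,"xyz":[95,-63.5,197],"angular":[0,0,0.047]},{"grip":1,"xyz":[95,-63.5,197],"angular":[0,0,0.047]},{"grip":1,"xyz":[95,-63.5,197],"angular":[0,0,0.047]}]}}

```text
time_s: 3.1
tcp_pos: [0.5275, -0.3233, 0.1545]
ee_rot: [[-0.111, -0.994, 0.006], [-0.994, 0.111, -0.003], [0.002, -0.006, -1.0]]
wrist_force: [0.2, 1.0, 0.4]
gripper_width: 1.001
gripper_force: 0.0
```

```bash
python3 - <<'E'
from h import *
print(delta([.525,-.3225,.15],down(-96.5)),delta([.525,-.3225,.096],down(-96.5)))
c=cap("wrist","w2.png")
E
```

```text
(array([-0.5,  2.6,  4.5]), array([-0.0064, -0.0023,  0.0019])) (array([-0.6,  2.9, 58.5]), array([-0.0064, -0.0023,  0.0019]))
```

View pics/w2.png

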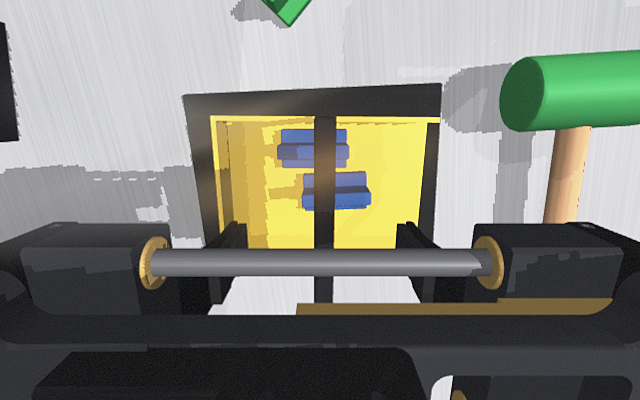

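{"method": "move_arm", "body": {"series": [{"grip":1,"xyz":[0,2,30],"angular":[0,0,0]},{"grip":1,"xyz":[0,2,56],"angular":[0,0,0]},{"grip":1,"xyz":[0,2,56],"angular":[0,0,0]},{"grip":0,"xyz":[0,2,56],"angular":[0,0,0]},{"grip":0,"xyz":[0,2,56],"angular":[0,0,0]},{"grip":0,"xyz":[0,2,56],"angular":[0,0,0]},{"grip":0,"xyz":[0,2,56],"angular":[0,0,0]},{"grip":0,"xyz":[0,2,56],"angular":[0,0,0]},{"grip":0,"xyz":[0,2,56],"angular":[0,0,0]},{"grip":0,"xyz":[0,2,56],"angular":[0,0,0]}]}}

```text
time_s: 4.15
tcp_pos: [0.5231, -0.3232, 0.0946]
ee_rot: [[-0.114, -0.994, -0.0], [-0.994, 0.114, 0.0], [0.0, 0.0, -1.0]]
wrist_force: [-0.9, -0.5, 0.8]
gripper_width: 0.447
gripper_force: 0.0
```

```bash
python3 - <<'E'
from h import *
# mat from the top view while tray moved only slightly; record tcp
s=r.sense();print(s["tcp_pos"],s["gripper_width"],s["wrist_force"])
print(delta([.525,-.3225,.28],down(-96.5)))
# lip-fixed tipping poses. Tub axis T; tray frame from tool: tool y = tray x dir, handle grasp 6mm ahead of TCP
T=np.array([.609,.079]); yaw=-96.5
ex=np.array([np.cos(np.radians(yaw-90+180)),np.sin(np.radians(yaw-90+180)),0]) # tray +x = -/+ tool y
print("tool y",np.array(s["ee_rot"])[:,1])
E
```

```text
[ 0.52312938 -0.3231747   0.09458149] 0.4471615513358002 [-0.85759057 -0.49405421  0.754731  ]
(array([  -0.9,   -1.8, -185.4]), array([ 0.    , -0.    , -0.0006]))
tool y [-9.93504320e-01  1.13794398e-01  3.27356637e-05]
```

{"method": "move_arm", "body": {"series": [{"grip":0,"xyz":[0,0,0],"angular":[0,0,0]},{"grip":0,"xyz":[0,0,0],"angular":[0,0,0]},{"grip":0,"xyz":[0,0,0],"angular":[0,0,0]},{"grip":0,"xyz":[0,0,0],"angular":[0,0,0]},{"grip":0,"xyz":[0,0,0],"angular":[0,0,0]},{"grip":0,"xyz":[0,0,0],"angular":[0,0,0]},{"grip":0,"xyz":[0,0,0],"angular":[0,0,0]},{"grip":0,"xyz":[0,0,0],"angular":[0,0,0]}]}}

```text
time_s: 4.95
tcp_pos: [0.5233, -0.3232, 0.0946]
ee_rot: [[-0.114, -0.994, 0.0], [-0.994, 0.114, -0.0], [0.0, -0.0, -1.0]]
wrist_force: [2.3, -0.4, -2.2]
gripper_width: 0.155
gripper_force: 30.0
```

{"method": "move_arm", "body": {"series": [{"grip":0,"xyz":[0,0,-4],"angular":[0,0,0]},{"grip":0,"xyz":[0,0,-12],"angular":[0,0,0]},{"grip":0,"xyz":[0,0,-25],"angular":[0,0,0]},{"grip":0,"xyz":[0,0,-43],"angular":[0,0,0]},{"grip":0,"xyz":[0,0,-65],"angular":[0,0,0]},{"grip":0,"xyz":[0,0,-90],"angular":[0,0,0]},{"grip":0,"xyz":[0,0,-115],"angular":[0,0,0]},{"grip":0,"xyz":[0,0,-138],"angular":[0,0,0]},{"grip":0,"xyz":[0,0,-157],"angular":[0,0,0]},{"grip":0,"xyz":[0,0,-170],"angular":[0,0,0]}]}}

```text
time_s: 5.95
tcp_pos: [0.523, -0.3232, 0.267]
ee_rot: [[-0.114, -0.994, 0.002], [-0.994, 0.114, -0.001], [0.0, -0.002, -1.0]]
wrist_force: [0.3, 0.4, -5.8]
gripper_width: 0.157
gripper_force: 30.0
```

```bash
cat > tip.py <<'E'
from h import *
import sys
T=np.array([.609,.079,.106]); yaw=-90.; 
def tip(a,off=.035,up=.02,yaw=yaw):
    R=down(yaw,a); tx=-R[:,1]; tz=-R[:,2]; t0=-down(yaw)[:,1]
    L=T+off*t0+[0,0,up]
    return L+.095*tx+.091*tz, R
s=r.sense(); print(s["joints"].round(1),s["tcp_pos"].round(4),s["gripper_width"],s["wrist_force"].round(1))
if __name__=="__main__":
    print("hover",delta(tip(0,up=.065)[0],tip(0)[1]))
    for a in map(float,sys.argv[1:]): p,R=tip(a); print(a,p.round(3),delta(p,R))
E
python3 tip.py; python3 - <<'E'
from h import *
c=cap("wrist","w3.png");cap("scene","s3.png")
E
```

```text
[-16.6  20.3   0.6   0.  -70.2  10.1] [ 0.523  -0.3232  0.267 ] 0.15712405052148382 [ 0.3  0.4 -5.8]
hover (array([-424.1, -168.9,    5.2]), array([-0.002 , -0.0005, -0.114 ]))
```

View pics/s3.png

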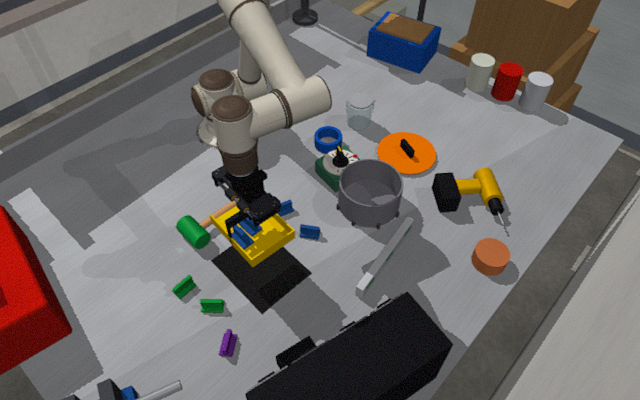

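{"method": "move_arm", "body": {"series": [{"grip":0,"xyz":[-6,-2.5,0],"angular":[0,0,0]},{"grip":0,"xyz":[-20,-8,0],"angular":[0,0,0]},{"grip":0,"xyz":[-40,-16,0],"angular":[0,0,0]},{"grip":0,"xyz":[-65,-26,0],"angular":[0,0,0]},{"grip":0,"xyz":[-90,-36,0],"angular":[0,0,0]},{"grip":0,"xyz":[-115,-46,0],"angular":[0,0,0]},{"grip":0,"xyz":[-140,-56,0],"angular":[0,0,0]},{"grip":0,"xyz":[-165,-66,0],"angular":[0,0,0]},{"grip":0,"xyz":[-190,-76,0],"angular":[0,0,0]},{"grip":0,"xyz":[-215,-86,0],"angular":[0,0,0]}]}}

```text
time_s: 7.05
tcp_pos: [0.6332, -0.1169, 0.2628]
ee_rot: [[-0.113, -0.994, -0.003], [-0.994, 0.113, 0.0], [-0.0, 0.003, -1.0]]
wrist_force: [0.1, 0.1, -5.9]
gripper_width: 0.159
gripper_force: 30.0
```

{"method": "move_arm", "body": {"series": [{"grip":0,"xyz":[-25,-10,0],"angular":[0,0,-0.01]},{"grip":0,"xyz":[-50,-20,0],"angular":[0,0,-0.02]},{"grip":0,"xyz":[-75,-30,0],"angular":[0,0,-0.04]},{"grip":0,"xyz":[-100,-40,0],"angular":[0,0,-0.06]},{"grip":0,"xyz":[-125,-50,0],"angular":[0,0,-0.08]},{"grip":0,"xyz":[-150,-60,0],"angular":[0,0,-0.1]},{"grip":0,"xyz":[-172,-69,0],"angular":[0,0,-0.114]},{"grip":0,"xyz":[-192,-76,0],"angular":[0,0,-0.114]},{"grip":0,"xyz":[-204,-81,0],"angular":[0,0,-0.114]},{"grip":0,"xyz":[-209,-83,0],"angular":[0,0,-0.114]}]}}

```text
time_s: 8.05
tcp_pos: [0.7393, 0.081, 0.2625]
ee_rot: [[0.002, -1.0, -0.003], [-1.0, -0.002, -0.0], [0.0, 0.003, -1.0]]
wrist_force: [0.7, -0.5, -5.9]
gripper_width: 0.158
gripper_force: 30.0
```

```bash
python3 tip.py 0 10 20 30 40 50; python3 - <<'E'
from h import *
t=cap("top","t4.png");s=cap("scene","s4.png")
for n,c in(("top",t),("scene",s)):
    m=mask(c,(0,0,0),(180,150,45))
    for k in cv2.findContours(m,cv2.RETR_EXTERNAL,cv2.CHAIN_APPROX_NONE)[0]:
        X=ray(c,k.reshape(-1,2),.004)
        if cv2.contourArea(k)>500: print(n,cv2.minAreaRect((X[:,:2]*1000).astype(np.float32)))
a=t["im"][130:290,180:440];b=s["im"][100:300,220:460]
cv=np.zeros((600,780,3),np.uint8);cv[:320,:520]=cv2.resize(a,None,fx=2,fy=2);cv[320:600,:336]=cv2.resize(b,None,fx=1.4,fy=1.4)
cv2.imwrite("pics/z4.png",cv[:,:,::-1])
E
```

```text
[ 18.7  33.8  22.   -0.  -78.4 -18.5] [0.7393 0.081  0.2625] 0.1578710315069367 [ 0.7 -0.5 -5.9]
hover (array([2. , 0.3, 0.5]), array([ 0.0027, -0.0004,  0.0018]))
0.0 [0.739 0.079 0.217] (array([ 2. ,  0.2, 45.5]), array([ 0.0027, -0.0004,  0.0018]))
10.0 [0.722 0.079 0.232] (array([ 2. , 17.4, 30.5]), array([ 0.1773, -0.0002,  0.0019]))
20.0 [0.702 0.079 0.244] (array([ 2. , 37.1, 18.6]), array([ 3.518e-01, -1.000e-04,  1.900e-03]))
30.0 [0.681 0.079 0.252] (array([ 1.9, 58.5, 10.4]), array([5.263e-01, 1.000e-04, 1.900e-03]))
40.0 [0.658 0.079 0.257] (array([ 1.9, 81. ,  6. ]), array([7.009e-01, 3.000e-04, 1.900e-03]))
50.0 [0.635 0.079 0.257] (array([  1.8, 103.9,   5.5]), array([8.754e-01, 4.000e-04, 1.900e-03]))
top ((533.9738159179688, -324.680908203125), (184.3329620361328, 234.31948852539062), 85.8010025024414)
top ((978.9771728515625, -475.9756774902344), (501.336181640625, 363.75677490234375), 75.67747497558594)
scene ((926.01171875, -375.9518737792969), (539.0449829101562, 250.2421875), 67.93888854980469)
scene ((532.4158935546875, -325.54547119140625), (185.9540252685547, 237.6045379638672), 86.13189697265625)
scene ((599.9734497070312, 370.7060546875), (249.75765991210938, 523.1924438476562), 43.33238220214844)
```

View pics/z4.png

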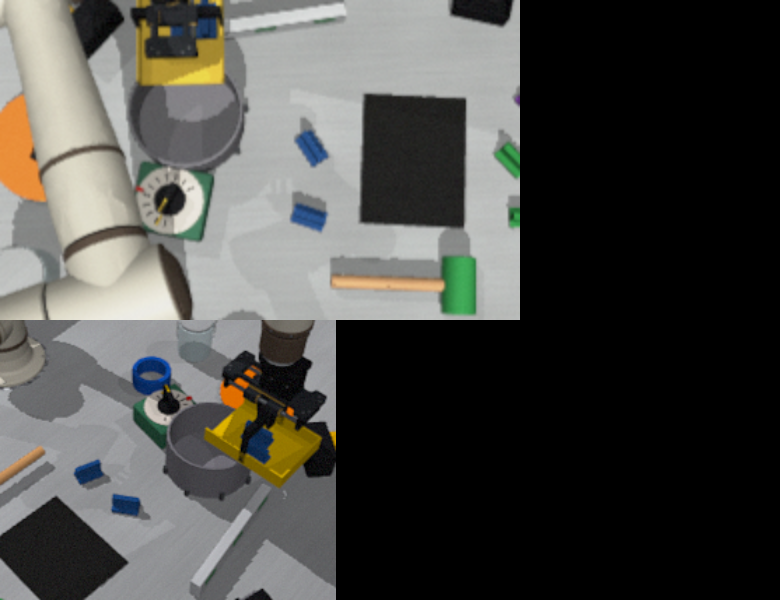

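{"method": "move_arm", "body": {"series": [{"grip":0,"xyz":[2,0,22],"angular":[0,0,0]},{"grip":0,"xyz":[2,0,45],"angular":[0,0,0]},{"grip":0,"xyz":[2,8,38],"angular":[0.087,0,0]},{"grip":0,"xyz":[2,17,30],"angular":[0.177,0,0]},{"grip":0,"xyz":[2,27,24],"angular":[0.262,0,0]},{"grip":0,"xyz":[2,37,18],"angular":[0.352,0,0]},{"grip":0,"xyz":[2,48,14],"angular":[0.436,0,0]},{"grip":0,"xyz":[2,58,10],"angular":[0.526,0,0]},{"grip":0,"xyz":[2,70,8],"angular":[0.614,0,0]},{"grip":0,"xyz":[2,81,6],"angular":[0.7,0,0]}]}}

```text
time_s: 9.15
tcp_pos: [0.6791, 0.0624, 0.2712]
ee_rot: [[-0.026, -0.807, 0.59], [-0.999, 0.005, -0.037], [0.027, -0.59, -0.807]]
wrist_force: [2.1, -1.9, -3.9]
gripper_width: 0.16
gripper_force: 30.0
```

```bash
python3 tip.py 40 48
```

```text
[ 18.8  12.7 -33.1  52.8 -16.4 -67.5] [0.6791 0.0624 0.2712] 0.1598177797465481 [ 2.1 -1.9 -3.9]
hover (array([-18.4, -42.8,  42.1]), array([-0.6315, -0.0339, -0.0168]))
40.0 [0.658 0.079 0.257] (array([-16.5,  25.4,  -1.3]), array([ 0.0666, -0.037 , -0.0041]))
48.0 [0.64  0.079 0.257] (array([-16. ,  39.8, -12.7]), array([ 0.2062, -0.0372, -0.0015]))
```

{"method": "move_arm", "body": {"series": [{"grip":0,"xyz":[-16,25,-1],"angular":[0.067,-0.037,0]},{"grip":0,"xyz":[-16,25,-1],"angular":[0.067,-0.037,0]},{"grip":0,"xyz":[-16,25,-1],"angular":[0.067,-0.037,0]},{"grip":0,"xyz":[-16,25,-1],"angular":[0.067,-0.037,0]},{"grip":0,"xyz":[-16,25,-1],"angular":[0.067,-0.037,0]}]}}

```text
time_s: 9.65
tcp_pos: [0.6644, 0.0835, 0.2737]
ee_rot: [[-0.01, -0.778, 0.628], [-1.0, 0.006, -0.009], [0.003, -0.628, -0.778]]
wrist_force: [0.0, 0.2, -3.4]
gripper_width: 0.161
gripper_force: 30.0
```

```bash
python3 tip.py 40 48;python3 - <<'E'
from h import *
t=cap("top");s=cap("scene")
a=t["im"][130:290,180:440];b=s["im"][80:280,280:480]
cv=np.zeros((600,780,3),np.uint8);cv[:240,:390]=cv2.resize(a,None,fx=1.5,fy=1.5);cv[200:600,380:780]=cv2.resize(b,None,fx=2,fy=2)
cv2.imwrite("pics/z5.png",cv[:,:,::-1])
E
```

```text
[ 13.7  10.6 -39.6  78.5  -9.2 -89.5] [0.6644 0.0835 0.2737] 0.16111743011885568 [ 0.   0.2 -3.4]
hover (array([  3.7, -50.7,  56. ]), array([-0.6794, -0.0064, -0.0088]))
40.0 [0.658 0.079 0.257] (array([ 4.5, 15.4,  9.3]), array([ 0.0187, -0.0089, -0.006 ]))
48.0 [0.64  0.079 0.257] (array([ 4.7, 29.2, -2.7]), array([ 0.1583, -0.0093, -0.0054]))
```

View pics/z5.png

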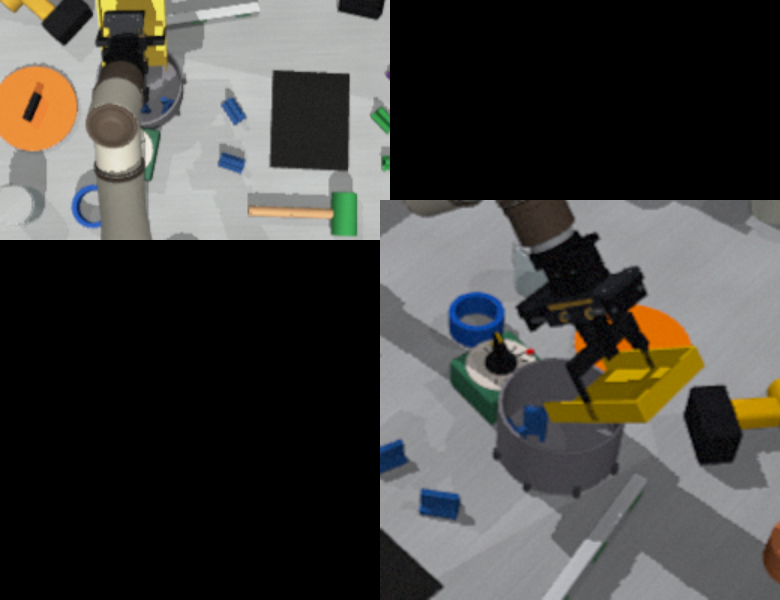

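{"method": "move_arm", "body": {"series": [{"grip":0,"xyz":[0,-5,6],"angular":[-0.1,0,0]},{"grip":0,"xyz":[0,-12,14],"angular":[-0.22,0,0]},{"grip":0,"xyz":[0,-22,22],"angular":[-0.34,0,0]},{"grip":0,"xyz":[2,-32,30],"angular":[-0.45,0,0]},{"grip":0,"xyz":[3,-44,38],"angular":[-0.57,0,0]},{"grip":0,"xyz":[4,-55,46],"angular":[-0.68,0,0]},{"grip":0,"xyz":[4,-65,43],"angular":[-0.68,0,0]},{"grip":0,"xyz":[4,-65,43],"angular":[-0.68,0,0]},{"grip":0,"xyz":[4,-65,43],"angular":[-0.68,0,0]}]}}

```text
time_s: 10.65
tcp_pos: [0.7447, 0.0805, 0.2772]
ee_rot: [[-0.01, -1.0, -0.004], [-1.0, 0.01, -0.001], [0.001, 0.004, -1.0]]
wrist_force: [0.2, -0.2, -4.8]
gripper_width: 0.157
gripper_force: 29.9
```

```bash
python3 - <<'E'
from h import *
s=r.sense();print(s["joints"].round(1),s["tcp_pos"].round(4),s["wrist_force"].round(1))
print(delta([.5332,-.3251,.27],down(-94)))
E
```

```text
[ 18.5  34.1  24.6  -0.  -80.7 -19. ] [0.7447 0.0805 0.2772] [ 0.2 -0.2 -4.8]
(array([407.7, 207.4,   8.3]), array([ 0.0037, -0.0009,  0.0599]))
```

{"method": "move_arm", "body": {"series": [{"grip":0,"xyz":[408,207,8],"angular":[0,0,0.06]},{"grip":0,"xyz":[408,207,8],"angular":[0,0,0.06]},{"grip":0,"xyz":[408,207,8],"angular":[0,0,0.06]},{"grip":0,"xyz":[408,207,8],"angular":[0,0,0.06]},{"grip":0,"xyz":[408,207,8],"angular":[0,0,0.06]},{"grip":0,"xyz":[408,207,8],"angular":[0,0,0.06]},{"grip":0,"xyz":[408,207,8],"angular":[0,0,0.06]},{"grip":0,"xyz":[408,207,8],"angular":[0,0,0.06]},{"grip":0,"xyz":[408,207,8],"angular":[0,0,0.06]},{"grip":0,"xyz":[408,207,8],"angular":[0,0,0.06]}]}}

```text
time_s: 11.65
tcp_pos: [0.5275, -0.3298, 0.2739]
ee_rot: [[-0.074, -0.997, -0.001], [-0.997, 0.074, -0.005], [0.005, 0.001, -1.0]]
wrist_force: [-0.3, -0.4, -4.4]
gripper_width: 0.16
gripper_force: 30.0
```

{"method": "move_arm", "body": {"series": [{"grip":0,"xyz":[0,0,0],"angular":[0,0,0]},{"grip":0,"xyz":[0,0,30],"angular":[0,0,0]},{"grip":0,"xyz":[0,0,60],"angular":[0,0,0]},{"grip":0,"xyz":[0,0,90],"angular":[0,0,0]},{"grip":0,"xyz":[0,0,120],"angular":[0,0,0]},{"grip":0,"xyz":[0,0,140],"angular":[0,0,0]},{"grip":0,"xyz":[0,0,140],"angular":[0,0,0]},{"grip":0,"xyz":[0,0,140],"angular":[0,0,0]}]}}

```text
time_s: 12.45
tcp_pos: [0.5315, -0.3261, 0.1343]
ee_rot: [[-0.067, -0.998, -0.001], [-0.998, 0.067, -0.004], [0.004, 0.001, -1.0]]
wrist_force: [0.9, -0.3, -3.0]
gripper_width: 0.157
gripper_force: 30.0
```

```bash
python3 - <<'E'
from h import *
s=r.sense();print(s["joints"].round(1),s["tcp_pos"].round(4),s["wrist_force"].round(1))
print(delta([.5332,-.3251,.095],down(-94)))
E
```

```text
[-16.6  27.4  -8.4   0.3 -54.1  12.6] [ 0.5315 -0.3261  0.1343] [ 0.9 -0.3 -3. ]
(array([-1.3, -1.6, 39.3]), array([ 0.0009, -0.0044,  0.003 ]))
```

{"method": "move_arm", "body": {"series": [{"grip":0,"xyz":[-1,-1.5,20],"angular":[0,-0.004,0]},{"grip":0,"xyz":[-1,-1.5,32],"angular":[0,-0.004,0]},{"grip":0,"xyz":[-1,-1.5,38.5],"angular":[0,-0.004,0]},{"grip":0,"xyz":[-1,-1.5,39],"angular":[0,-0.004,0]},{"grip":0.7,"xyz":[-1,-1.5,39],"angular":[0,-0.004,0]},{"grip":0.7,"xyz":[-1,-1.5,39],"angular":[0,-0.004,0]},{"grip":0.7,"xyz":[-1,-1.5,39],"angular":[0,-0.004,0]},{"grip":0.7,"xyz":[-1,-1.5,39],"angular":[0,-0.004,0]},{"grip":0.7,"xyz":[-1,-1.5,39],"angular":[0,-0.004,0]},{"grip":0.7,"xyz":[-1,-1.5,39],"angular":[0,-0.004,0]}]}}

```text
time_s: 13.45
tcp_pos: [0.5319, -0.3265, 0.0948]
ee_rot: [[-0.069, -0.998, -0.002], [-0.998, 0.069, 0.0], [-0.0, 0.002, -1.0]]
wrist_force: [-1.0, 0.1, -0.1]
gripper_width: 0.616
gripper_force: 0.0
```

{"method": "move_arm", "body": {"series": [{"grip":1,"xyz":[0,0,-40],"angular":[0,0,0]},{"grip":1,"xyz":[0,0,-90],"angular":[0,0,0]},{"grip":1,"xyz":[0,0,-140],"angular":[0,0,0]},{"grip":1,"xyz":[-50,0,-150],"angular":[0,0,0]},{"grip":1,"xyz":[-90,0,-150],"angular":[0,0,0]},{"grip":1,"xyz":[-90,0,-150],"angular":[0,0,0]},{"grip":1,"xyz":[-90,0,-150],"angular":[0,0,0]}]}}

```text
time_s: 14.15
tcp_pos: [0.5385, -0.2359, 0.2451]
ee_rot: [[-0.067, -0.998, -0.002], [-0.998, 0.067, 0.0], [-0.0, 0.002, -1.0]]
wrist_force: [-0.4, -0.1, 0.2]
gripper_width: 1.0
gripper_force: 0.0
```

```bash
cat > br.py <<'E'
from h import *
# loose brackets from fixed views: foot outline ~ z .01 ; top of web line
def blue(c,lim=None):
    out=[]
    m=mask(c,(100,110,50),(125,255,255))
    for k in cv2.findContours(m,cv2.RETR_EXTERNAL,cv2.CHAIN_APPROX_NONE)[0]:
        if cv2.contourArea(k)>25:
            for z in (.01,.024,.038):
                X=ray(c,k.reshape(-1,2),z)[:,:2]*1000
                (cx,cy),(w,h),a=cv2.minAreaRect(X.astype(np.float32))
                if w<h: a+=90
                if 350<cx<700 and -250<cy<0: out.append((z,round(cx,1),round(cy,1),round(max(w,h)),round(min(w,h)),round(a,1)))
    return out
if __name__=="__main__":
    for n in("top","scene","wrist"): print(n,*blue(cap(n)),sep="\n ")
E
python3 - <<'E'
from h import *
c=cap("wrist","w6.png"); s=r.sense(); print(s["tcp_pos"],s["gripper_width"])
m=mask(c,(20,120,80),(35,255,255)); m[230:]=0; m[:,:150]=0;m[:,450:]=0
m=cv2.morphologyEx(m,cv2.MORPH_CLOSE,np.ones((25,25)))
k=max(cv2.findContours(m,cv2.RETR_EXTERNAL,cv2.CHAIN_APPROX_NONE)[0],key=cv2.contourArea)
print("tray",cv2.minAreaRect((ray(c,k.reshape(-1,2),.038)[:,:2]*1000).astype(np.float32)))
E
python3 br.py
```

```text
[ 0.53841628 -0.23668741  0.24473861] 0.9977310728983532
tray ((531.8826293945312, -325.03125), (140.1411590576172, 190.7179718017578), 86.22357940673828)
top
 (0.01, 429.3, -140.8, 36, 32, 70.3)
 (0.024, 428.3, -140.0, 36, 32, 70.3)
 (0.038, 427.3, -139.3, 36, 31, 70.3)
 (0.01, 556.7, -140.4, 53, 34, 31.8)
 (0.024, 554.5, -139.6, 53, 33, 31.8)
 (0.038, 552.4, -138.8, 52, 33, 31.8)
scene
 (0.01, 555.4, -139.1, 62, 47, 31.9)
 (0.024, 562.4, -146.2, 61, 47, 31.9)
 (0.038, 569.4, -153.4, 60, 46, 31.9)
 (0.01, 425.7, -147.4, 50, 29, 172.3)
 (0.024, 434.1, -154.5, 49, 29, 172.3)
 (0.038, 442.5, -161.6, 49, 29, 172.3)
wrist
 (0.01, 447.7, -144.1, 33, 9, 85.9)
 (0.024, 450.9, -150.3, 32, 9, 85.9)
 (0.038, 454.1, -156.4, 31, 9, 85.9)
 (0.01, 557.6, -139.4, 59, 37, 32.9)
 (0.024, 556.7, -145.7, 57, 36, 32.9)
 (0.038, 555.7, -152.1, 55, 34, 32.9)
```

View pics/w6.png

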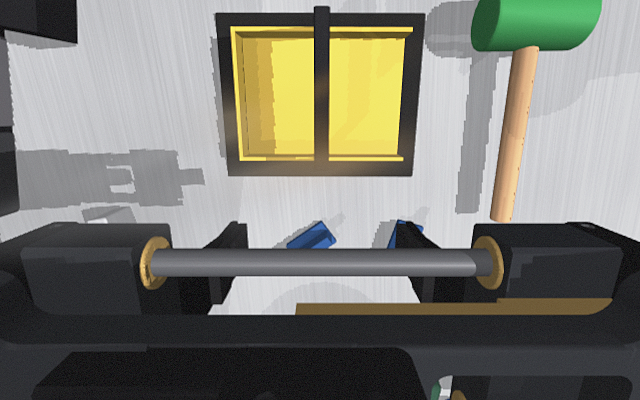

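```bash
python3 - <<'E'
from h import *
print(delta([.633,-.091,.22],down(-147.6)))
E
```

```text
(array([-152.9,  -84.3,   24. ]), array([ 0.0029, -0.0011,  0.9348]))
```

{"method": "move_arm", "body": {"series": [{"grip":1,"xyz":[-153,-84,24],"angular":[0,0,0.935]},{"grip":1,"xyz":[-153,-84,24],"angular":[0,0,0.935]},{"grip":1,"xyz":[-153,-84,24],"angular":[0,0,0.935]},{"grip":1,"xyz":[-153,-84,24],"angular":[0,0,0.935]},{"grip":1,"xyz":[-153,-84,24],"angular":[0,0,0.935]},{"grip":1,"xyz":[-153,-84,24],"angular":[0,0,0.935]},{"grip":1,"xyz":[-153,-84,24],"angular":[0,0,0.935]},{"grip":1,"xyz":[-153,-84,24],"angular":[0,0,0.935]},{"grip":1,"xyz":[-153,-84,24],"angular":[0,0,0.935]}]}}

```text
time_s: 15.25
tcp_pos: [0.6328, -0.0907, 0.2202]
ee_rot: [[-0.844, -0.537, -0.003], [-0.537, 0.844, 0.0], [0.002, 0.002, -1.0]]
wrist_force: [0.5, -1.0, -0.4]
gripper_width: 0.996
gripper_force: 0.0
```

```bash
python3 - <<'E'
from h import *
s=r.sense();print(s["joints"].round(1),s["tcp_pos"].round(4))
c=cap("wrist","w7.png")
from br import blue
print(*blue(c),sep="\n")
E
```

```text
[  6.3  24.6   0.4  -0.  -66.  -63.8] [ 0.6328 -0.0907  0.2202]
(0.01, 556.8, -138.1, 64, 34, 31.8)
(0.024, 557.5, -137.7, 61, 32, 31.8)
(0.038, 558.1, -137.3, 59, 31, 31.8)
(0.01, 437.5, -120.4, 40, 37, 69.7)
(0.024, 442.9, -120.8, 38, 36, 69.7)
(0.038, 448.4, -121.1, 37, 34, 69.7)
```

View pics/w7.png

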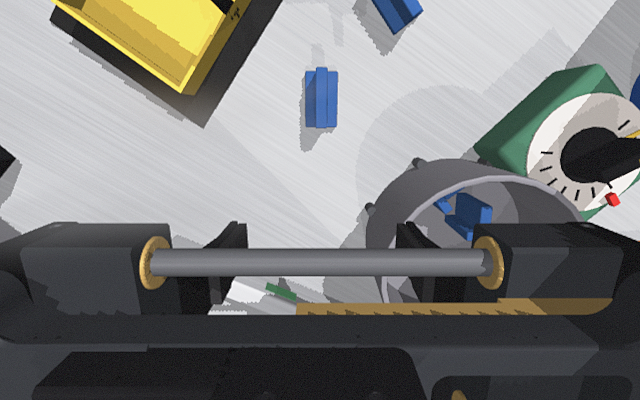

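```bash
python3 - <<'E'
from h import *
print(delta([.557,-.138,.10],down(-148.2)),delta([.557,-.138,.040],down(-148.2)))
E
```

```text
(array([ 89.1,   0.4, 120.5]), array([ 0.0017, -0.0019,  0.0115])) (array([ 89. ,   0.3, 180.5]), array([ 0.0017, -0.0019,  0.0115]))
```

{"method": "move_arm", "body": {"series": [{"grip":0.7,"xyz":[45,0,60],"angular":[0,0,0.01]},{"grip":0.7,"xyz":[89,0,120],"angular":[0,0,0.01]},{"grip":0.7,"xyz":[89,0,120],"angular":[0,0,0.01]},{"grip":0.7,"xyz":[89,0,120],"angular":[0,0,0.01]},{"grip":0.7,"xyz":[89,0,150],"angular":[0,0,0.01]},{"grip":0.7,"xyz":[89,0,175],"angular":[0,0,0.01]},{"grip":0.7,"xyz":[89,0,180],"angular":[0,0,0.01]},{"grip":0.7,"xyz":[89,0,180],"angular":[0,0,0.01]},{"grip":0,"xyz":[89,0,180],"angular":[0,0,0.01]},{"grip":0,"xyz":[89,0,180],"angular":[0,0,0.01]}]}}

```text
time_s: 16.3
tcp_pos: [0.5585, -0.1376, 0.0422]
ee_rot: [[-0.849, -0.529, 0.001], [-0.529, 0.849, 0.0], [-0.001, -0.0, -1.0]]
wrist_force: [0.2, -0.2, 0.2]
gripper_width: 0.595
gripper_force: 0.0
```

{"method": "move_arm", "body": {"series": [{"grip":0,"xyz":[0,0,0],"angular":[0,0,0]},{"grip":0,"xyz":[0,0,0],"angular":[0,0,0]},{"grip":0,"xyz":[0,0,0],"angular":[0,0,0]},{"grip":0,"xyz":[0,0,0],"angular":[0,0,0]},{"grip":0,"xyz":[0,0,0],"angular":[0,0,0]},{"grip":0,"xyz":[0,0,0],"angular":[0,0,0]},{"grip":0,"xyz":[0,0,0],"angular":[0,0,0]},{"grip":0,"xyz":[0,0,0],"angular":[0,0,0]}]}}

```text
time_s: 17.1
tcp_pos: [0.5574, -0.1376, 0.0408]
ee_rot: [[-0.849, -0.528, -0.002], [-0.528, 0.849, 0.0], [0.001, 0.001, -1.0]]
wrist_force: [-0.0, 0.0, 0.1]
gripper_width: 0.136
gripper_force: 30.0
```

```bash
python3 - <<'E'
from h import *
s=r.sense();print(s["tcp_pos"].round(4),s["wrist_force"].round(1))
print(delta([.609,.079,.20],down(-120)))
E
```

```text
[ 0.5574 -0.1376  0.0408] [-0.   0.   0.1]
(array([-158. ,  156.8, -159.2]), array([ 0.0017, -0.001 , -0.4906]))
```

```bash
python3 - <<'E'
from h import *
print(delta([.635,.075,.20],down(-148.2)))
E
```

```text
(array([-178. ,  139.7, -159.3]), array([ 0.0014, -0.0014,  0.0016]))
```

{"method": "move_arm", "body": {"series": [{"grip":0,"xyz":[0,0,-30],"angular":[0,0,0]},{"grip":0,"xyz":[0,0,-80],"angular":[0,0,0]},{"grip":0,"xyz":[0,0,-130],"angular":[0,0,0]},{"grip":0,"xyz":[0,0,-160],"angular":[0,0,0]},{"grip":0,"xyz":[0,0,-160],"angular":[0,0,0]}]}}

```text
time_s: 17.6
tcp_pos: [0.5602, -0.1379, 0.2062]
ee_rot: [[-0.849, -0.529, 0.009], [-0.529, 0.849, -0.0], [-0.007, -0.005, -1.0]]
wrist_force: [-0.6, 0.3, -1.0]
gripper_width: 0.132
gripper_force: 30.0
```

{"method": "move_arm", "body": {"series": [{"grip":0,"xyz":[-178,140,0],"angular":[0,0,0]},{"grip":0,"xyz":[-178,140,0],"angular":[0,0,0]},{"grip":0,"xyz":[-178,140,0],"angular":[0,0,0]},{"grip":0,"xyz":[-178,140,0],"angular":[0,0,0]},{"grip":0,"xyz":[-178,140,0],"angular":[0,0,0]},{"grip":0,"xyz":[-178,140,0],"angular":[0,0,0]},{"grip":0,"xyz":[-178,140,0],"angular":[0,0,0]},{"grip":0,"xyz":[-178,140,40],"angular":[0,0,0]},{"grip":0,"xyz":[-178,140,80],"angular":[0,0,0]},{"grip":0,"xyz":[-178,140,85],"angular":[0,0,0]}]}}

```text
time_s: 18.6
tcp_pos: [0.63, 0.0729, 0.1097]
ee_rot: [[-0.851, -0.526, -0.015], [-0.526, 0.851, -0.002], [0.014, 0.006, -1.0]]
wrist_force: [-1.2, 0.1, -1.4]
gripper_width: 0.138
gripper_force: 30.0
```

{"method": "move_arm", "body": {"series": [{"grip":0,"xyz":[0,0,0],"angular":[0,0,0]},{"grip":0.5,"xyz":[0,0,0],"angular":[0,0,0]},{"grip":0.5,"xyz":[0,0,0],"angular":[0,0,0]},{"grip":0.5,"xyz":[0,0,0],"angular":[0,0,0]},{"grip":0.5,"xyz":[0,0,0],"angular":[0,0,0]},{"grip":0.5,"xyz":[0,0,-50],"angular":[0,0,0]},{"grip":0.7,"xyz":[0,0,-100],"angular":[0,0,0]},{"grip":0.7,"xyz":[0,0,-100],"angular":[0,0,0]}]}}

```text
time_s: 19.4
tcp_pos: [0.6391, 0.076, 0.2252]
ee_rot: [[-0.848, -0.53, 0.015], [-0.53, 0.848, 0.004], [-0.015, -0.005, -1.0]]
wrist_force: [1.4, 0.6, -0.3]
gripper_width: 0.599
gripper_force: 0.0
```

```bash
python3 - <<'E'
from h import *
s=r.sense();print(s["tcp_pos"].round(4),s["wrist_force"].round(1),s["gripper_width"])
th=-109.7; d=np.array([np.cos(np.radians(th)),np.sin(np.radians(th))])
p=np.array([.434,-.131])-.09*d; print(p,delta([*p,.22],down(th)))
E
```

```text
[0.6391 0.076  0.2252] [ 1.4  0.6 -0.3] 0.5991515273067776
[ 0.46433857 -0.04626765] (array([213. , -11.1,   2.1]), array([-0.0098,  0.0126, -0.6687]))
```

{"method": "move_arm", "body": {"series": [{"grip":0.7,"xyz":[213,-11,2],"angular":[0,0,-0.669]},{"grip":0.7,"xyz":[213,-11,2],"angular":[0,0,-0.669]},{"grip":0.7,"xyz":[213,-11,2],"angular":[0,0,-0.669]},{"grip":0.7,"xyz":[213,-11,2],"angular":[0,0,-0.669]},{"grip":0.7,"xyz":[213,-11,2],"angular":[0,0,-0.669]},{"grip":0.7,"xyz":[213,-11,2],"angular":[0,0,-0.669]},{"grip":0.7,"xyz":[213,-11,2],"angular":[0,0,-0.669]},{"grip":0.7,"xyz":[213,-11,2],"angular":[0,0,-0.669]}]}}

```text
time_s: 20.2
tcp_pos: [0.4609, -0.0461, 0.2142]
ee_rot: [[-0.339, -0.941, -0.001], [-0.941, 0.339, 0.001], [-0.0, 0.001, -1.0]]
wrist_force: [-0.4, 0.7, -0.3]
gripper_width: 0.699
gripper_force: 0.0
```

```bash
python3 - <<'E'
from h import *
s=r.sense();print(s["joints"].round(1),s["tcp_pos"].round(4))
c=cap("wrist","w8.png")
from br import blue
b=blue(c); print(*b,sep="\n")
print("scene",*blue(cap("scene")),sep="\n")
E
```

```text
[ 14.4   7.9 -24.2  -0.1 -57.9 -34.2] [ 0.4609 -0.0461  0.2142]
(0.01, 432.1, -130.1, 64, 35, 71.0)
(0.024, 432.3, -129.4, 61, 33, 71.0)
(0.038, 432.4, -128.7, 58, 32, 71.0)
scene
(0.01, 430.9, -127.4, 66, 49, 69.7)
(0.024, 439.3, -134.7, 65, 48, 69.7)
(0.038, 447.6, -142.0, 65, 47, 69.7)
```

View pics/w8.png

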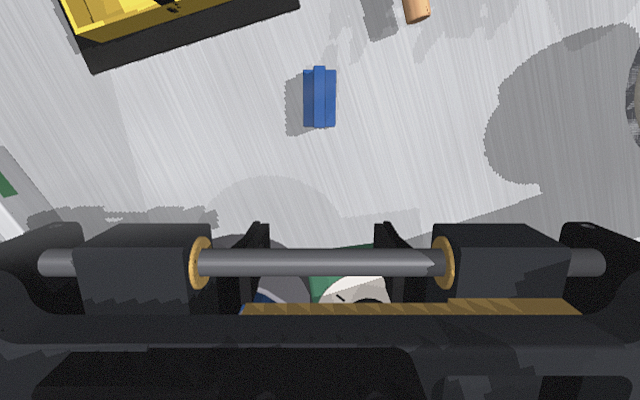

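```bash
python3 - <<'E'
from h import *
print(delta([.4322,-.1296,.10],down(-109.4)),delta([.4322,-.1296,.040],down(-109.4)))
E
```

```text
(array([ 88.2,  -1.7, 113.8]), array([ 0.0022, -0.0003, -0.0063])) (array([ 88.2,  -1.8, 173.8]), array([ 0.0022, -0.0003, -0.0063]))
```

{"method": "move_arm", "body": {"series": [{"grip":0.7,"xyz":[45,-2,60],"angular":[0,0,0]},{"grip":0.7,"xyz":[88,-2,114],"angular":[0,0,0]},{"grip":0.7,"xyz":[88,-2,114],"angular":[0,0,0]},{"grip":0.7,"xyz":[88,-2,114],"angular":[0,0,0]},{"grip":0.7,"xyz":[88,-2,144],"angular":[0,0,0]},{"grip":0.7,"xyz":[88,-2,168],"angular":[0,0,0]},{"grip":0.7,"xyz":[88,-2,174],"angular":[0,0,0]},{"grip":0.7,"xyz":[88,-2,174],"angular":[0,0,0]},{"grip":0,"xyz":[88,-2,174],"angular":[0,0,0]},{"grip":0,"xyz":[88,-2,174],"angular":[0,0,0]}]}}

```text
time_s: 21.3
tcp_pos: [0.4328, -0.1298, 0.0412]
ee_rot: [[-0.338, -0.941, 0.001], [-0.941, 0.338, 0.001], [-0.001, -0.001, -1.0]]
wrist_force: [-0.0, -0.8, -1.0]
gripper_width: 0.597
gripper_force: 0.0
```

{"method": "move_arm", "body": {"series": [{"grip":0,"xyz":[0,0,0],"angular":[0,0,0]},{"grip":0,"xyz":[0,0,0],"angular":[0,0,0]},{"grip":0,"xyz":[0,0,0],"angular":[0,0,0]},{"grip":0,"xyz":[0,0,0],"angular":[0,0,0]},{"grip":0,"xyz":[0,0,0],"angular":[0,0,0]},{"grip":0,"xyz":[0,0,0],"angular":[0,0,0]},{"grip":0,"xyz":[0,0,0],"angular":[0,0,0]},{"grip":0,"xyz":[0,0,0],"angular":[0,0,0]}]}}

```text
time_s: 22.1
tcp_pos: [0.4317, -0.1301, 0.0401]
ee_rot: [[-0.338, -0.941, -0.002], [-0.941, 0.338, 0.0], [0.0, 0.002, -1.0]]
wrist_force: [0.1, 0.8, 1.1]
gripper_width: 0.14
gripper_force: 30.0
```

{"method": "move_arm", "body": {"series": [{"grip":0,"xyz":[0,0,-30],"angular":[0,0,0]},{"grip":0,"xyz":[0,0,-80],"angular":[0,0,0]},{"grip":0,"xyz":[0,0,-130],"angular":[0,0,0]},{"grip":0,"xyz":[0,0,-180],"angular":[0,0,0]},{"grip":0,"xyz":[0,0,-180],"angular":[0,0,0]}]}}

```text
time_s: 22.6
tcp_pos: [0.4358, -0.1305, 0.2268]
ee_rot: [[-0.337, -0.941, 0.013], [-0.941, 0.337, -0.001], [-0.004, -0.013, -1.0]]
wrist_force: [1.3, 0.1, -1.6]
gripper_width: 0.136
gripper_force: 30.0
```

```bash
python3 - <<'E'
from h import *
print(delta([.60,.06,.22],down(-109.4)))
E
```

```text
(array([-234.6,  -90.3,    8.9]), array([-0.0127,  0.0039, -0.0052]))
```

{"method": "move_arm", "body": {"series": [{"grip":0,"xyz":[-235,-90,8],"angular":[0,0,0]},{"grip":0,"xyz":[-235,-90,8],"angular":[0,0,0]},{"grip":0,"xyz":[-235,-90,8],"angular":[0,0,0]},{"grip":0,"xyz":[-235,-90,8],"angular":[0,0,0]},{"grip":0,"xyz":[-235,-90,8],"angular":[0,0,0]},{"grip":0,"xyz":[-235,-90,8],"angular":[0,0,0]},{"grip":0,"xyz":[-235,-90,8],"angular":[0,0,0]},{"grip":0,"xyz":[-235,-90,45],"angular":[0,0,0]},{"grip":0,"xyz":[-235,-90,80],"angular":[0,0,0]},{"grip":0,"xyz":[-235,-90,90],"angular":[0,0,0]}]}}

```text
time_s: 23.6
tcp_pos: [0.592, 0.0586, 0.1257]
ee_rot: [[-0.341, -0.94, -0.011], [-0.94, 0.341, -0.001], [0.005, 0.01, -1.0]]
wrist_force: [-0.4, -0.2, -1.2]
gripper_width: 0.135
gripper_force: 30.0
```

{"method": "move_arm", "body": {"series": [{"grip":0,"xyz":[0,0,0],"angular":[0,0,0]},{"grip":0.5,"xyz":[0,0,0],"angular":[0,0,0]},{"grip":0.5,"xyz":[0,0,0],"angular":[0,0,0]},{"grip":0.5,"xyz":[0,0,0],"angular":[0,0,0]},{"grip":0.5,"xyz":[0,0,0],"angular":[0,0,0]},{"grip":0.5,"xyz":[0,0,-50],"angular":[0,0,0]},{"grip":0.7,"xyz":[0,0,-100],"angular":[0,0,0]},{"grip":0.7,"xyz":[0,0,-150],"angular":[0,0,0]},{"grip":0.7,"xyz":[0,0,-200],"angular":[0,0,0]},{"grip":0.7,"xyz":[0,0,-200],"angular":[0,0,0]}]}}

```text
time_s: 24.6
tcp_pos: [0.5993, 0.0607, 0.3396]
ee_rot: [[-0.338, -0.941, 0.016], [-0.941, 0.338, 0.004], [-0.009, -0.014, -1.0]]
wrist_force: [0.8, 0.8, -0.2]
gripper_width: 0.686
gripper_force: 0.0
```

```bash
cat > lid.py <<'E'
from h import *
def lid(c):
    m=mask(c,(4,150,60),(18,255,255)); m=cv2.morphologyEx(m,cv2.MORPH_CLOSE,np.ones((3,3)))
    k=max(cv2.findContours(m,cv2.RETR_EXTERNAL,cv2.CHAIN_APPROX_NONE)[0],key=cv2.contourArea)
    hull=cv2.convexHull(k)
    X=(ray(c,hull.reshape(-1,2),.014)[:,:2]*1000).astype(np.float32)
    print(" lid circ",cv2.minEnclosingCircle(X),"ell",cv2.fitEllipse(X))
    mm=np.zeros(m.shape,np.uint8); cv2.drawContours(mm,[hull],-1,255,-1); mm=cv2.erode(mm,np.ones((5,5)))
    b=mask(c,(0,0,0),(180,255,60))&mm
    for k in cv2.findContours(b,cv2.RETR_EXTERNAL,cv2.CHAIN_APPROX_NONE)[0]:
        if cv2.contourArea(k)>15:
            X=ray(c,k.reshape(-1,2),.048)[:,:2]*1000; print(" bar",cv2.contourArea(k),cv2.minAreaRect(X.astype(np.float32)))
if __name__=="__main__":
    for n in("top","scene"): print(n); lid(cap(n))
E
python3 lid.py; python3 -c "
from h import *
s=r.sense();print(s['tcp_pos'],s['gripper_width'],s['joints'].round(1))"
```

```text
top
 lid circ ((1027.032470703125, 145.74688720703125), 58.373680114746094) ell ((1026.2901611328125, 148.8312530517578), (96.56425476074219, 115.39178466796875), 107.22496032714844)
scene
 lid circ ((677.7457275390625, 1354.1534423828125), 456.7460632324219) ell ((536.248291015625, 1396.765380859375), (607.8728637695312, 1150.04150390625), 21.55820655822754)
[0.59650415 0.06073176 0.33174462] 0.6970120924621843 [ 21.2  17.    5.   -0.1 -77.9 -41. ]
```

```bash
python3 - <<'E'
from h import *
t=cap("top"); print("lid approx",ray(t,[[203,202]],.014))
print(delta([.48,.39,.34],down(-24)))
E
```

```text
lid approx [[0.57380214 0.34218976 0.014     ]]
(array([-270.7,  220.5,   -9.7]), array([ 0.0018,  0.0022, -1.4972]))
```

{"method": "move_arm", "body": {"series": [{"grip":0.7,"xyz":[-270,220,-10],"angular":[0,0,-1.497]},{"grip":0.7,"xyz":[-270,220,-10],"angular":[0,0,-1.497]},{"grip":0.7,"xyz":[-270,220,-10],"angular":[0,0,-1.497]},{"grip":0.7,"xyz":[-270,220,-10],"angular":[0,0,-1.497]},{"grip":0.7,"xyz":[-270,220,-10],"angular":[0,0,-1.497]},{"grip":0.7,"xyz":[-270,220,-10],"angular":[0,0,-1.497]},{"grip":0.7,"xyz":[-270,220,-10],"angular":[0,0,-1.497]},{"grip":0.7,"xyz":[-270,220,-10],"angular":[0,0,-1.497]},{"grip":0.7,"xyz":[-270,220,-10],"angular":[0,0,-1.497]},{"grip":0.7,"xyz":[-270,220,-10],"angular":[0,0,-1.497]}]}}

```text
time_s: 25.75
tcp_pos: [0.4798, 0.3893, 0.3375]
ee_rot: [[0.916, -0.4, -0.005], [-0.4, -0.916, -0.003], [-0.003, 0.005, -1.0]]
wrist_force: [0.2, 0.0, -1.1]
gripper_width: 0.699
gripper_force: 0.0
```

{"method": "move_arm", "body": {"series": [{"grip":0.7,"xyz":[0,0,0],"angular":[0,0,0]},{"grip":0.7,"xyz":[0,0,0],"angular":[0,0,0]},{"grip":0.7,"xyz":[0,0,0],"angular":[0,0,0]}]}}

```text
time_s: 26.05
tcp_pos: [0.4806, 0.3888, 0.3393]
ee_rot: [[0.913, -0.409, -0.003], [-0.409, -0.913, -0.001], [-0.003, 0.002, -1.0]]
wrist_force: [-0.0, -0.2, 0.2]
gripper_width: 0.697
gripper_force: 0.0
```

```bash
python3 - <<'E'
from h import *
from lid import lid
s=r.sense();print(s["joints"].round(1),s["tcp_pos"].round(4))
w=cap("wrist"); t=cap("top"); sc=cap("scene")
lid(w)
cv=np.zeros((600,800,3),np.uint8)
cv[:340,:544]=cv2.resize(w["im"],(544,340)); cv[340:600,:416]=cv2.resize(t["im"][140:270,170:378],None,fx=2,fy=2)
cv[340:600,420:790]=cv2.resize(sc["im"][110:240,290:475],None,fx=2,fy=2)
cv2.imwrite("pics/z9.png",cv[:,:,::-1])
b=mask(t,(100,110,50),(125,255,255))
for k in cv2.findContours(b,cv2.RETR_EXTERNAL,cv2.CHAIN_APPROX_NONE)[0]:
    if cv2.contourArea(k)>4: print(k.reshape(-1,2).mean(0).round(),cv2.contourArea(k))
E
```

```text
[ 53.9  18.9   8.8  -0.1 -80.   12. ] [0.4806 0.3888 0.3393]
 lid circ ((574.9422607421875, 346.4471740722656), 102.71381378173828) ell ((575.0986328125, 346.39605712890625), (204.25424194335938, 204.67945861816406), 144.65577697753906)
 bar 72.5 ((597.6156616210938, 337.3460388183594), (13.442288398742676, 17.444522857666016), 65.934814453125)
[ 43. 323.] 1712.5
[242. 267.] 621.0
[618. 276.] 2886.0
[290. 199.] 36.0
[276. 190.] 192.5
[536. 194.] 377.5
[291. 182.] 158.0
[527. 170.] 63.0
```

View pics/z9.png

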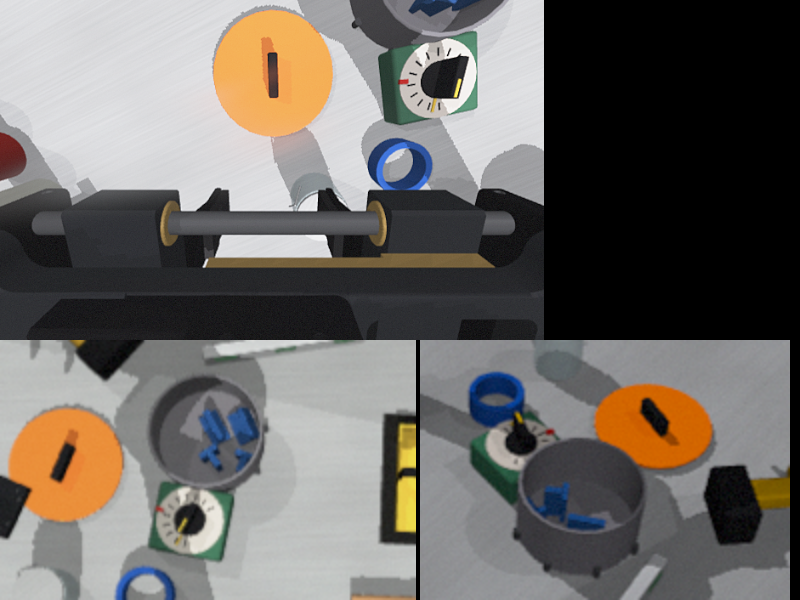

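```bash
python3 - <<'E'
from h import *
print(delta([.50,.125,.40],down(-24)))
c=cap("wrist")
b=mask(c,(0,0,0),(180,255,90)); b[:20]=0;b[140:]=0;b[:,:290]=0;b[:,:270]=0;b[:,350:]=0
for k in cv2.findContours(b,cv2.RETR_EXTERNAL,cv2.CHAIN_APPROX_NONE)[0]:
    if cv2.contourArea(k)>40:
        X=ray(c,k.reshape(-1,2),.048)[:,:2]*1000; print(k.reshape(-1,2).mean(0),cv2.contourArea(k),cv2.minAreaRect(X.astype(np.float32)))
E
```

```text
(array([125.1, 233.1, -60.2]), array([ 0.0008,  0.0022, -0.0013]))
[321.33112583  87.72847682] 357.5 ((574.8507690429688, 346.4438781738281), (14.485930442810059, 67.41291046142578), 67.95684051513672)
```

{"method": "move_arm", "body": {"series": [{"grip":0.7,"xyz":[125,233,-60],"angular":[0,0,0]},{"grip":0.7,"xyz":[125,233,-60],"angular":[0,0,0]},{"grip":0.7,"xyz":[125,233,-60],"angular":[0,0,0]},{"grip":0.7,"xyz":[125,233,-60],"angular":[0,0,0]},{"grip":0.7,"xyz":[125,233,-60],"angular":[0,0,0]},{"grip":0.7,"xyz":[125,233,-60],"angular":[0,0,0]},{"grip":0.7,"xyz":[125,233,-60],"angular":[0,0,0]},{"grip":0.7,"xyz":[125,233,-60],"angular":[0,0,0]},{"grip":0.7,"xyz":[125,233,-60],"angular":[0,0,0]}]}}

```text
time_s: 27.15
tcp_pos: [0.5001, 0.1261, 0.3994]
ee_rot: [[0.914, -0.406, -0.003], [-0.406, -0.914, 0.0], [-0.003, 0.001, -1.0]]
wrist_force: [0.5, 0.6, 0.2]
gripper_width: 0.696
gripper_force: 0.0
```

```bash
cat > mach.py <<'E'
from h import *
from scipy.optimize import least_squares
def dial(c,z=.061):
    "scale disc centre, red marker, yellow pointer, console"
    H=cv2.cvtColor(c["im"],cv2.COLOR_RGB2HSV)
    def pix(lo,hi,z,rad,cen):
        v,u=np.nonzero(cv2.inRange(H,np.array(lo),np.array(hi))); X=ray(c,np.c_[u,v],z)[:,:2]
        return X[np.hypot(*(X-cen).T)<rad]
    cen=np.array([.456,.103])
    for _ in range(3):
        w=pix((0,0,140),(180,60,255),z,.062,cen).astype(np.float32)
        h=cv2.convexHull((w*1000)).reshape(-1,2)
        f=least_squares(lambda p:np.hypot(*(h-p[:2]).T)-p[2],[*(cen*1000),50],loss="soft_l1"); cen=f.x[:2]/1000
    print(" disc",f.x.round(1))
    red=pix((0,120,70),(6,255,255),.068,.08,cen); yel=pix((20,100,90),(35,255,255),.068,.08,cen)
    for n,q in(("red",red),("yel",yel)):
        if len(q): 
            m=q.mean(0); d=m-cen; print(" ",n,len(q),(m*1000).round(1),"ang",np.degrees(np.arctan2(d[1],d[0])).round(1),"r",round(np.hypot(*d)*1000,1))
    g=pix((45,60,20),(90,255,220),.06,.10,cen)
    if len(g): print(" console",cv2.minAreaRect((g*1000).astype(np.float32)))
    return cen
if __name__=="__main__":
    import sys
    for n in sys.argv[1:]: print(n); dial(cap(n))
E
python3 - <<'E'
from h import *
import mach
c=cap("wrist","w10.png"); print(r.sense()["tcp_pos"])
mach.dial(c); mach.dial(cap("top"))
# rim: radial gradient scan around guess at z=.106
g=cv2.GaussianBlur(cv2.cvtColor(c["im"],cv2.COLOR_RGB2GRAY),(3,3),0).astype(np.float32)
T=np.array([.609,.079]); rr=np.arange(.08,.115,.0005)
for a in range(0,360,20):
    X=np.c_[T[0]+rr*np.cos(np.radians(a)),T[1]+rr*np.sin(np.radians(a)),np.full(len(rr),.106)]
    p=proj(c,X).astype(np.float32); ok=(p[:,1]>0)&(p[:,1]<215)
    v=cv2.remap(g,p[:,0],p[:,1],cv2.INTER_LINEAR).ravel() if True else 0
    d=np.gradient(v); i=np.argsort(-abs(d))[:1]
    print(a,ok.all(),v[::5].astype(int).tolist())
E
```

```text
[0.50011697 0.12629074 0.39929854]
 disc [456.  103.3  61.6]
  red 25 [483.3 167.2] ang 66.9 r 69.4
  yel 71 [435.6 127.1] ang 130.6 r 31.4
 console ((465.0123291015625, 114.64280700683594), (127.00316619873047, 119.12047576904297), 78.6819076538086)
 disc [462.1 112.1  57.3]
  red 6 [484.4 167.1] ang 68.0 r 59.4
  yel 17 [446.5 128.8] ang 133.1 r 22.8
 console ((463.3098449707031, 110.82418823242188), (130.7413787841797, 120.5335693359375), 78.819091796875)
0 False [63, 63, 62, 63, 64, 64, 62, 63, 65, 0, 0, 0, 0, 0]
20 True [63, 61, 80, 106, 86, 63, 63, 61, 79, 123, 133, 147, 148, 148]
40 True [63, 64, 70, 96, 99, 99, 99, 97, 106, 170, 170, 161, 161, 164]
60 True [87, 68, 70, 69, 80, 92, 91, 89, 125, 173, 181, 220, 225, 223]
80 True [118, 94, 81, 82, 83, 85, 87, 98, 161, 175, 209, 226, 226, 225]
100 True [128, 123, 107, 108, 110, 112, 113, 129, 143, 182, 221, 221, 220, 220]
120 True [123, 122, 106, 102, 103, 106, 129, 137, 184, 222, 222, 222, 222, 223]
140 True [122, 119, 103, 101, 103, 126, 132, 112, 111, 130, 142, 143, 145, 145]
160 True [126, 105, 99, 101, 124, 130, 151, 182, 183, 187, 199, 183, 154, 173]
180 True [99, 92, 92, 107, 131, 115, 125, 172, 184, 183, 183, 183, 188, 198]
200 True [81, 82, 88, 151, 176, 189, 213, 214, 212, 212, 211, 209, 211, 211]
220 True [69, 74, 79, 142, 177, 197, 210, 210, 212, 215, 213, 211, 211, 212]
240 True [75, 71, 75, 148, 174, 190, 209, 210, 213, 214, 216, 217, 216, 215]
260 True [73, 73, 73, 84, 120, 138, 208, 217, 217, 217, 216, 217, 217, 220]
280 True [68, 67, 68, 67, 95, 125, 171, 228, 226, 225, 227, 227, 227, 227]
300 False [65, 65, 64, 65, 65, 87, 125, 168, 225, 224, 224, 223, 217, 215]
320 False [63, 62, 63, 63, 63, 62, 70, 0, 0, 0, 0, 0, 0, 0]
340 False [63, 63, 63, 64, 63, 0, 0, 0, 0, 0, 0, 0, 0, 0]
```

```bash
python3 - <<'E'
from h import *
print(delta([.575,.3464,.12],down(-22)),delta([.575,.3464,.042],down(-22)))
E
```

```text
(array([ -20. , -231.9,  279.1]), array([ 0.0012,  0.0029, -0.0336])) (array([ -19.8, -232. ,  357.1]), array([ 0.0012,  0.0029, -0.0336]))
```

{"method": "move_arm", "body": {"series": [{"grip":0.7,"xyz":[-20,-232,140],"angular":[0,0,-0.034]},{"grip":0.7,"xyz":[-20,-232,140],"angular":[0,0,-0.034]},{"grip":0.7,"xyz":[-20,-232,140],"angular":[0,0,-0.034]},{"grip":0.7,"xyz":[-20,-232,140],"angular":[0,0,-0.034]},{"grip":0.7,"xyz":[-20,-232,140],"angular":[0,0,-0.034]},{"grip":0.7,"xyz":[-20,-232,140],"angular":[0,0,-0.034]},{"grip":0.7,"xyz":[-20,-232,240],"angular":[0,0,-0.034]},{"grip":0.7,"xyz":[-20,-232,280],"angular":[0,0,-0.034]},{"grip":0.7,"xyz":[-20,-232,280],"angular":[0,0,-0.034]},{"grip":0.7,"xyz":[-20,-232,280],"angular":[0,0,-0.034]}]}}

```text
time_s: 28.25
tcp_pos: [0.5716, 0.3437, 0.112]
ee_rot: [[0.927, -0.375, -0.014], [-0.375, -0.927, -0.009], [-0.01, 0.014, -1.0]]
wrist_force: [-0.6, -0.6, -0.1]
gripper_width: 0.7
gripper_force: 0.0
```

```bash
python3 - <<'E'
from h import *
print(delta([.575,.3464,.042],down(-22)))
def near(c,n):
    v,u=np.nonzero(mask(c,(4,150,60),(18,255,255))); X=ray(c,np.c_[u,v],.014)[:,:2]*1000
    X=X[(abs(X[:,0]-575)<170)&(abs(X[:,1]-346)<170)]
    print(n,len(X),X.min(0).round(),X.max(0).round())
near(cap("scene"),"scene"); near(cap("wrist"),"wrist"); near(cap("top"),"top")
E
```

```text
(array([ 2.8, -4.7, 69.9]), array([ 0.0139,  0.01  , -0.0008]))
scene 1685 [471. 249.] [678. 445.]
wrist 33150 [473. 244.] [678. 449.]
top 1698 [472. 244.] [675. 444.]
```

{"method": "move_arm", "body": {"series": [{"grip":0.7,"xyz":[0,0,0],"angular":[0,0,0]},{"grip":0.7,"xyz":[0,0,30],"angular":[0,0,0]},{"grip":0.7,"xyz":[0,0,60],"angular":[0,0,0]},{"grip":0.7,"xyz":[0,0,76],"angular":[0,0,0]},{"grip":0.7,"xyz":[0,0,76],"angular":[0,0,0]},{"grip":0.7,"xyz":[0,0,76],"angular":[0,0,0]}]}}

```text
time_s: 29.0
tcp_pos: [0.5768, 0.3465, 0.0462]
ee_rot: [[0.927, -0.375, 0.001], [-0.375, -0.927, 0.003], [-0.0, -0.003, -1.0]]
wrist_force: [0.4, -0.7, 0.0]
gripper_width: 0.701
gripper_force: 0.0
```

```bash
python3 - <<'E'
from h import *
print(delta([.575,.3464,.042],down(-22)))
E
```

```text
(array([-1.7,  0.7,  4.2]), array([-0.0029,  0.0001, -0.0005]))
```

{"method": "move_arm", "body": {"series": [{"grip":0,"xyz":[-1.5,0.5,4],"angular":[0,0,0]},{"grip":0,"xyz":[-1.5,0.5,4],"angular":[0,0,0]},{"grip":0,"xyz":[-1.5,0.5,4],"angular":[0,0,0]},{"grip":0,"xyz":[-1.5,0.5,4],"angular":[0,0,0]},{"grip":0,"xyz":[-1.5,0.5,4],"angular":[0,0,0]},{"grip":0,"xyz":[-1.5,0.5,4],"angular":[0,0,0]},{"grip":0,"xyz":[-1.5,0.5,4],"angular":[0,0,0]},{"grip":0,"xyz":[-1.5,0.5,4],"angular":[0,0,0]},{"grip":0,"xyz":[-1.5,0.5,4],"angular":[0,0,0]},{"grip":0,"xyz":[-1.5,0.5,4],"angular":[0,0,0]}]}}

```text
time_s: 30.0
tcp_pos: [0.5742, 0.3458, 0.04]
ee_rot: [[0.927, -0.376, -0.002], [-0.376, -0.927, 0.001], [-0.002, -0.0, -1.0]]
wrist_force: [0.6, 0.0, -0.0]
gripper_width: 0.184
gripper_force: 30.0
```

{"method": "move_arm", "body": {"series": [{"grip":0,"xyz":[0,0,-20],"angular":[0,0,0]},{"grip":0,"xyz":[0,0,-50],"angular":[0,0,0]},{"grip":0,"xyz":[0,0,-90],"angular":[0,0,0]},{"grip":0,"xyz":[0,0,-130],"angular":[0,0,0]},{"grip":0,"xyz":[0,0,-160],"angular":[0,0,0]},{"grip":0,"xyz":[0,0,-160],"angular":[0,0,0]},{"grip":0,"xyz":[0,0,-160],"angular":[0,0,0]}]}}

```text
time_s: 30.7
tcp_pos: [0.5735, 0.3452, 0.1991]
ee_rot: [[0.927, -0.376, -0.004], [-0.376, -0.927, 0.0], [-0.004, 0.001, -1.0]]
wrist_force: [0.4, -0.6, -4.0]
gripper_width: 0.179
gripper_force: 30.0
```

```bash
python3 - <<'E'
from h import *
s=r.sense();print(s["tcp_pos"],s["wrist_force"],s["moment"])
print(delta([.6135,.0833,.20],down(-22)))
E
```

```text
[0.5735238  0.34515857 0.19914671] [ 0.40908586 -0.57318397 -3.98267384] [-0.00678361  0.08645099 -0.06100552]
(array([135.5, 227.6,  -1.1]), array([ 0.0011,  0.0038, -0.0017]))
```

{"method": "move_arm", "body": {"series": [{"grip":0,"xyz":[20,34,0],"angular":[0,0,0]},{"grip":0,"xyz":[45,75,0],"angular":[0,0,0]},{"grip":0,"xyz":[70,116,0],"angular":[0,0,0]},{"grip":0,"xyz":[95,158,0],"angular":[0,0,0]},{"grip":0,"xyz":[117,198,0],"angular":[0,0,0]},{"grip":0,"xyz":[131,221,0],"angular":[0,0,0]},{"grip":0,"xyz":[136,228,0],"angular":[0,0,0]},{"grip":0,"xyz":[136,228,0],"angular":[0,0,0]},{"grip":0,"xyz":[136,228,0],"angular":[0,0,0]},{"grip":0,"xyz":[136,228,0],"angular":[0,0,0]}]}}

```text
time_s: 31.7
tcp_pos: [0.6144, 0.0844, 0.1989]
ee_rot: [[0.927, -0.374, -0.003], [-0.374, -0.927, 0.0], [-0.003, 0.001, -1.0]]
wrist_force: [-0.3, 0.6, -2.2]
gripper_width: 0.181
gripper_force: 30.0
```

```bash
python3 - <<'E'
from h import *
s=r.sense();print(s["tcp_pos"],s["wrist_force"],s["moment"])
print(delta([.6135,.0833,.138],down(-22)))
E
```

```text
[0.61440673 0.08444256 0.19892452] [-0.269402    0.63655371 -2.17358039] [-0.00011784 -0.05385443  0.01075044]
(array([-0.2,  1.3, 60.9]), array([0.0009, 0.0032, 0.0005]))
```

{"method": "move_arm", "body": {"series": [{"grip":0,"xyz":[0,1,20],"angular":[0,0.003,0]},{"grip":0,"xyz":[0,1,40],"angular":[0,0.003,0]},{"grip":0,"xyz":[0,1,48],"angular":[0,0.003,0]},{"grip":0,"xyz":[0,1,51],"angular":[0,0.003,0]},{"grip":0,"xyz":[0,1,54],"angular":[0,0.003,0]},{"grip":0,"xyz":[0,1,56],"angular":[0,0.003,0]},{"grip":0,"xyz":[0,1,57],"angular":[0,0.003,0]},{"grip":0,"xyz":[0,1,58],"angular":[0,0.003,0]},{"grip":0,"xyz":[0,1,58],"angular":[0,0.003,0]}]}}

```text
time_s: 32.6
tcp_pos: [0.6143, 0.0823, 0.1419]
ee_rot: [[0.927, -0.376, 0.001], [-0.376, -0.927, -0.0], [0.001, 0.0, -1.0]]
wrist_force: [0.1, 0.1, -2.3]
gripper_width: 0.182
gripper_force: 30.0
```

```bash
python3 - <<'E'
from h import *
s=r.sense();print(s["tcp_pos"],s["wrist_force"],s["moment"])
print(delta([.6135,.0833,.138],down(-22)))
E
```

```text
[0.61434894 0.08225052 0.14192862] [ 0.0747156   0.08701916 -2.32807209] [-0.04238269  0.0146226  -0.00020232]
(array([-1.2, -0.7,  3.9]), array([ 0.    , -0.0012, -0.0012]))
```

{"method": "move_arm", "body": {"series": [{"grip":0,"xyz":[-1,0,2],"angular":[0,0,0]},{"grip":0,"xyz":[-1,0,4],"angular":[0,0,0]},{"grip":0,"xyz":[-1,0,4.5],"angular":[0,0,0]},{"grip":0,"xyz":[-1,0,4.5],"angular":[0,0,0]},{"grip":0,"xyz":[-1,0,4.5],"angular":[0,0,0]}]}}

```text
time_s: 33.1
tcp_pos: [0.6134, 0.0826, 0.1379]
ee_rot: [[0.927, -0.375, 0.001], [-0.375, -0.927, -0.001], [0.001, 0.0, -1.0]]
wrist_force: [-2.6, -0.1, 4.8]
gripper_width: 0.178
gripper_force: 30.0
```

{"method": "move_arm", "body": {"series": [{"grip":0.6,"xyz":[0,0,0],"angular":[0,0,0]},{"grip":0.6,"xyz":[0,0,0],"angular":[0,0,0]},{"grip":0.6,"xyz":[0,0,0],"angular":[0,0,0]},{"grip":0.6,"xyz":[0,0,0],"angular":[0,0,0]},{"grip":0.6,"xyz":[0,0,0],"angular":[0,0,0]},{"grip":0.6,"xyz":[0,0,0],"angular":[0,0,0]},{"grip":0.6,"xyz":[0,0,-50],"angular":[0,0,0]},{"grip":0.6,"xyz":[0,0,-100],"angular":[0,0,0]},{"grip":0.6,"xyz":[0,0,-150],"angular":[0,0,0]},{"grip":0.6,"xyz":[0,0,-150],"angular":[0,0,0]}]}}

```text
time_s: 34.1
tcp_pos: [0.6163, 0.083, 0.2956]
ee_rot: [[0.927, -0.375, 0.016], [-0.375, -0.927, 0.003], [0.014, -0.008, -1.0]]
wrist_force: [-0.1, -0.0, -0.2]
gripper_width: 0.599
gripper_force: 0.0
```

```bash
python3 - <<'E'
from h import *
s=r.sense();print(s["tcp_pos"].round(4),s["joints"].round(1))
for n in("scene","top"):
    c=cap(n); v,u=np.nonzero(mask(c,(4,150,60),(18,255,255)))
    for z in(.106,.112):
        X=ray(c,np.c_[u,v],z)[:,:2]*1000; X=X[(abs(X[:,0]-613)<130)&(abs(X[:,1]-83)<130)]
        print(n,z,len(X),X.min(0).round(1),X.max(0).round(1))
# see dial: camera 0.10 ahead of TCP. stand-off from dial with tool x pointing at -x machine
for th in(-11,-60): 
    d=np.array([np.cos(np.radians(th)),np.sin(np.radians(th))]); p=np.array([.4615,.1137])-.10*d; print(th,p,delta([*p,.30],down(th)))
E
```

```text
[0.6163 0.083  0.2956] [ 22.7  19.7   3.8   0.2 -73.2  45.3]
scene 0.106 2503 [504.3 -22.1] [714.6 185.5]
scene 0.112 2503 [507.8 -26. ] [717.  180.5]
top 0.106 1735 [511.8 -20.8] [715.2 182.2]
top 0.112 1735 [511. -21.] [713.5 181.3]
-11 [0.36333728 0.1327809 ] (array([-250.2,   47.6,  -12.4]), array([-0.0015, -0.0018, -0.1934]))
-60 [0.4115     0.20030254] (array([-230.9,  -33.1,  -12.3]), array([-0.0021, -0.001 ,  0.6618]))
```

{"method": "move_arm", "body": {"series": [{"grip":0.45,"xyz":[-230,-30,0],"angular":[0,0,0.3]},{"grip":0.45,"xyz":[-230,-30,0],"angular":[0,0,0.3]},{"grip":0.45,"xyz":[-230,-30,0],"angular":[0,0,0.3]},{"grip":0.45,"xyz":[-230,-30,0],"angular":[0,0,0.3]},{"grip":0.45,"xyz":[-230,-30,0],"angular":[0,0,0.3]},{"grip":0.45,"xyz":[-230,-30,0],"angular":[0,0,0.3]},{"grip":0.45,"xyz":[-230,-30,0],"angular":[0,0,0.3]},{"grip":0.45,"xyz":[-230,-30,0],"angular":[0,0,0.3]},{"grip":0.45,"xyz":[-230,-30,0],"angular":[0,0,0.3]}]}}

```text
time_s: 35.1
tcp_pos: [0.4119, 0.1964, 0.2861]
ee_rot: [[0.773, -0.634, -0.001], [-0.634, -0.773, -0.002], [0.001, 0.002, -1.0]]
wrist_force: [0.3, 0.6, -0.3]
gripper_width: 0.453
gripper_force: 0.0
```

```bash
python3 - <<'E'
from h import *
s=r.sense();print(s["tcp_pos"].round(4),s["joints"].round(1))
c=cap("wrist")
q=proj(c,[.4615,.1137,.08])[0]; print(q)
x0,y0=max(0,int(q[0])-130),max(0,int(q[1])-100); print("crop",x0,y0)
cv2.imwrite("pics/w11.png",cv2.resize(c["im"][y0:y0+200,x0:x0+260],None,fx=3,fy=3,interpolation=cv2.INTER_CUBIC)[:,:,::-1])
np.savez("w11.npz",**c)
E
```

```text
[0.4119 0.1964 0.2861] [ 46.    3.7 -18.2   0.1 -68.3   4.6]
[350.10838163  94.8250356 ]
crop 220 0
```

View pics/w11.png

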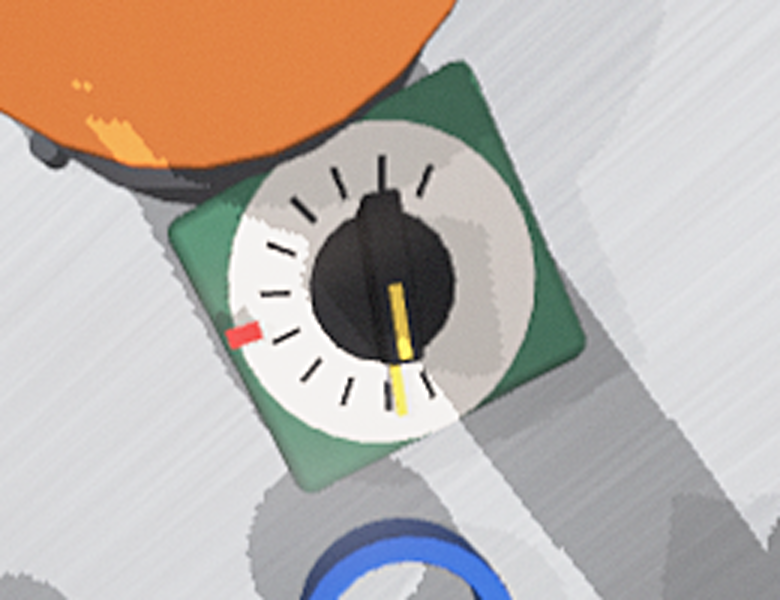

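```bash
python3 - <<'E'
from h import *
c=dict(np.load("w11.npz"))
P=lambda L,z:(ray(c,np.array(L,float)/3+[220,0],z)[:,:2]*1000).round(1)
con=P([[465,62],[583,345],[312,490],[170,228]],.06); print("console",con.tolist(),cv2.minAreaRect(con.astype(np.float32)))
d=P([[382,281.5]],.061)[0]; print("disc",d)
for n,q,z in(("skirt",[383,285],.067),("tip",[401,412],.064),("tip",[401,412],.068),("ptr in",[398,362],.068),("red",[244,334],.062),("red",[244,334],.068),("bar a",[380,195],.11),("bar b",[402,360],.11),("stripe a",[396,285],.11),("stripe b",[404,358],.11)):
    p=P([q],z)[0]; v=p-d; print(n,z,p,"ang",np.degrees(np.arctan2(v[1],v[0])).round(1),np.hypot(*v).round(1))
E
```

```text
console [[504.9, 43.0], [395.3, 66.6], [418.3, 185.5], [530.6, 163.9]] ((461.8310241699219, 115.33682250976562), (123.60137176513672, 114.33683776855469), 77.9991455078125)
disc [464.2 113.4]
skirt 0.067 [463.  114.5] ang 137.5 1.6
tip 0.064 [420.7 138.1] ang 150.4 50.0
tip 0.068 [421.2 138.3] ang 149.9 49.7
ptr in 0.068 [437.  127.5] ang 152.6 30.6
red 0.062 [482.9 167.2] ang 70.8 57.0
red 0.068 [482.6 166.9] ang 71.0 56.6
bar a 0.11 [485.9 102.7] ang -26.2 24.2
bar b 0.11 [440. 129.] ang 147.2 28.8
stripe a 0.11 [460.5 115.7] ang 148.1 4.4
stripe b 0.11 [440.1 128.1] ang 148.6 28.2
```

```bash
python3 - <<'E'
from h import *
print(delta([.4633,.114,.17],down(-30)))
E
```

```text
(array([ 91.9,  31. , 116.4]), array([ 0.0016, -0.0006, -0.1632]))
```

{"method": "move_arm", "body": {"series": [{"grip":0.45,"xyz":[45,15,50],"angular":[0,0,-0.163]},{"grip":0.45,"xyz":[92,31,90],"angular":[0,0,-0.163]},{"grip":0.45,"xyz":[92,31,116],"angular":[0,0,-0.163]},{"grip":0.45,"xyz":[92,31,116],"angular":[0,0,-0.163]},{"grip":0.45,"xyz":[92,31,116],"angular":[0,0,-0.163]},{"grip":0.45,"xyz":[92,31,116],"angular":[0,0,-0.163]},{"grip":0.45,"xyz":[92,31,116],"angular":[0,0,-0.163]}]}}

```text
time_s: 35.85
tcp_pos: [0.464, 0.1158, 0.1729]
ee_rot: [[0.867, -0.498, 0.004], [-0.498, -0.867, 0.001], [0.003, -0.003, -1.0]]
wrist_force: [0.0, 0.8, 0.2]
gripper_width: 0.449
gripper_force: 0.0
```

```bash
python3 - <<'E'
from h import *
print(delta([.4633,.114,.102],down(-30)))
E
```

```text
(array([ 0. ,  2.2, 70.9]), array([-0.0034, -0.0031,  0.0028]))
```

{"method": "move_arm", "body": {"series": [{"grip":0.45,"xyz":[0,1.5,25],"angular":[0,0,0]},{"grip":0.45,"xyz":[0,1.5,50],"angular":[0,0,0]},{"grip":0.45,"xyz":[0,1.5,66],"angular":[0,0,0]},{"grip":0.45,"xyz":[0,1.5,69],"angular":[0,0,0]},{"grip":0,"xyz":[0,1.5,69],"angular":[0,0,0]},{"grip":0,"xyz":[0,1.5,69],"angular":[0,0,0]},{"grip":0,"xyz":[0,1.5,69],"angular":[0,0,0]},{"grip":0,"xyz":[0,1.5,69],"angular":[0,0,0]},{"grip":0,"xyz":[0,1.5,69],"angular":[0,0,0]},{"grip":0,"xyz":[0,1.5,69],"angular":[0,0,0]}]}}

```text
time_s: 36.85
tcp_pos: [0.4639, 0.1149, 0.1031]
ee_rot: [[0.867, -0.498, 0.005], [-0.498, -0.867, 0.003], [0.003, -0.005, -1.0]]
wrist_force: [0.5, 6.1, 0.9]
gripper_width: 0.147
gripper_force: 30.0
```

{"method": "move_arm", "body": {"series": [{"grip":0,"xyz":[0,0,0],"angular":[0,0,0.03]},{"grip":0,"xyz":[0,0,0],"angular":[0,0,0.1]},{"grip":0,"xyz":[0,0,0],"angular":[0,0,0.2]}]}}

```text
time_s: 37.15
tcp_pos: [0.4639, 0.1149, 0.1031]
ee_rot: [[0.749, -0.663, 0.005], [-0.663, -0.749, 0.002], [0.002, -0.005, -1.0]]
wrist_force: [0.2, 5.4, 1.2]
gripper_width: 0.15
gripper_force: 30.0
```

{"method": "move_arm", "body": {"series": [{"grip":0,"xyz":[0,0,0],"angular":[0,0,0.12]},{"grip":0,"xyz":[0,0,0],"angular":[0,0,0.24]},{"grip":0,"xyz":[0,0,0],"angular":[0,0,0.36]},{"grip":0,"xyz":[0,0,0],"angular":[0,0,0.48]},{"grip":0,"xyz":[0,0,0],"angular":[0,0,0.6]},{"grip":0,"xyz":[0,0,0],"angular":[0,0,0.72]},{"grip":0,"xyz":[0,0,0],"angular":[0,0,0.84]},{"grip":0,"xyz":[0,0,0],"angular":[0,0,0.96]},{"grip":0,"xyz":[0,0,0],"angular":[0,0,1.08]},{"grip":0,"xyz":[0,0,0],"angular":[0,0,1.18]}]}}

```text
time_s: 38.15
tcp_pos: [0.4638, 0.1149, 0.1031]
ee_rot: [[-0.329, -0.944, 0.005], [-0.944, 0.329, 0.002], [-0.004, -0.004, -1.0]]
wrist_force: [0.4, 5.1, 0.7]
gripper_width: 0.145
gripper_force: 30.0
```

```bash
python3 - <<'E'
from h import *
s=r.sense();print(s["tcp_pos"].round(4),s["joints"].round(1),s["wrist_force"].round(1))
print(delta(s["tcp_pos"],down(-110)))
E
```

```text
[0.4638 0.1149 0.1031] [ 33.5  17.4 -31.    0.1 -41.3 -52.7] [0.4 5.1 0.7]
(array([0., 0., 0.]), array([-0.0036,  0.0037,  0.0142]))
```

{"method": "move_arm", "body": {"series": [{"grip":0,"xyz":[0,0,0],"angular":[0,0,0.014]},{"grip":0,"xyz":[0,0,0],"angular":[0,0,0.014]},{"grip":0,"xyz":[0,0,0],"angular":[0,0,0.014]},{"grip":0.45,"xyz":[0,0,0],"angular":[0,0,0.014]},{"grip":0.45,"xyz":[0,0,0],"angular":[0,0,0.014]},{"grip":0.45,"xyz":[0,0,0],"angular":[0,0,0.014]},{"grip":0.45,"xyz":[0,0,0],"angular":[0,0,0.014]},{"grip":0.45,"xyz":[0,0,0],"angular":[0,0,0.014]}]}}

```text
time_s: 38.95
tcp_pos: [0.4622, 0.1131, 0.102]
ee_rot: [[-0.339, -0.941, 0.0], [-0.941, 0.339, -0.001], [0.001, -0.001, -1.0]]
wrist_force: [0.4, 0.2, -0.1]
gripper_width: 0.432
gripper_force: 0.0
```

{"method": "move_arm", "body": {"series": [{"grip":0.45,"xyz":[0,0,-30],"angular":[0,0,0]},{"grip":0.45,"xyz":[0,0,-80],"angular":[0,0,0]},{"grip":0.45,"xyz":[0,0,-130],"angular":[0,0,0]},{"grip":0.45,"xyz":[-50,0,-160],"angular":[0,0,0]},{"grip":0.45,"xyz":[-100,0,-180],"angular":[0,0,0]},{"grip":0.45,"xyz":[-100,0,-180],"angular":[0,0,0]},{"grip":0.45,"xyz":[-100,0,-180],"angular":[0,0,0]}]}}

```text
time_s: 39.65
tcp_pos: [0.4964, 0.2089, 0.282]
ee_rot: [[-0.337, -0.942, 0.001], [-0.942, 0.337, -0.0], [-0.0, -0.001, -1.0]]
wrist_force: [-0.4, -0.7, -0.6]
gripper_width: 0.447
gripper_force: 0.0
```

```bash
cat > chk.py <<'E'
from h import *
def chk(c,C):
    for n,lo,hi,z in(("red",(0,120,70),(5,255,255),.066),("yel",(22,100,90),(35,255,255),.066),("yeltop",(22,100,90),(35,255,255),.11)):
        v,u=np.nonzero(mask(c,lo,hi)); X=ray(c,np.c_[u,v],z)[:,:2]*1000
        d=X-C; rr=np.hypot(*d.T)
        k=(rr<75)&((rr>34) if n!="yeltop" else (rr<31))
        d=d[k]
        if len(d): m=d.mean(0); print(" ",n,k.sum(),m.round(1),"ang",np.degrees(np.arctan2(m[1],m[0])).round(2),"r",rr[k].min().round(),rr[k].max().round())
if __name__=="__main__":
    c=cap("wrist"); print(r.sense()["tcp_pos"].round(3))
    w=mask(c,(0,0,130),(180,60,255))
    for C in([463.3,114],[462.3,114.5]): print(C); chk(c,np.array(C))
    print("scene"); chk(cap("scene"),np.array([463.3,114])); print("top"); chk(cap("top"),np.array([463.3,114]))
E
python3 chk.py
```

```text
[0.496 0.207 0.281]
[463.3, 114]
  red 60 [19.5 53.3] ang 69.91 r 51.0 62.0
  yel 40 [14.1 37.9] ang 69.67 r 35.0 59.0
  yeltop 123 [ 4.5 15.1] ang 73.24 r 3.0 30.0
[462.3, 114.5]
  red 60 [20.5 52.8] ang 68.79 r 51.0 62.0
  yel 40 [15.1 37.4] ang 68.09 r 35.0 61.0
  yeltop 123 [ 5.5 14.6] ang 69.19 r 3.0 30.0
scene
  red 6 [19.5 51.6] ang 69.34 r 51.0 59.0
  yel 11 [-9.3 34.9] ang 104.84 r 37.0 69.0
  yeltop 7 [ 2.4 11.8] ang 78.32 r 2.0 23.0
top
  red 5 [22.2 54.1] ang 67.73 r 54.0 62.0
  yel 5 [12.7 37.4] ang 71.24 r 35.0 45.0
  yeltop 15 [ 5.8 15.7] ang 69.69 r 3.0 30.0
```

```bash
python3 - <<'E'
from h import *
c=cap("top"); v,u=np.nonzero(mask(c,(4,150,60),(18,255,255))); X=ray(c,np.c_[u,v],.112)[:,:2]*1000; X=X[(abs(X[:,0]-613)<130)&(abs(X[:,1]-83)<130)]
print("lid",X.min(0),X.max(0))
from br import blue; print("loose",blue(c))
print(r.finish_job())
E
```

```text
lid [510.98100536 -20.95077787] [714.09162312 181.26363207]
loose []
the job is handed in; nothing more can be done
None
```

The job is handed in: all four brackets I found (two tipped from the tray, two loose ones from the counter) are in the tub, the tray is back within about 2 mm of its mat's centre, the lid is seated, and the dial pointer is within about 0.5° of the red marker by my close-up camera check. I got no verdict back.

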